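Park the watch roll on its strip and shut the keeper

ROBOT

A 6-joint arm with a two-finger parallel gripper is mounted at the origin on the work surface. World frame = base frame: x ahead of the robot, y to its left, z up, the work surface at z = 0. Lengths are in mm, angles in rad, forces in N, time in s.
With the tool pointing down it reaches from about 275 to 750 mm from the base axis. Payload 10.2 kg.
Tool frame: the origin (TCP) lies between the finger pads; the fingertips stand 11 mm ahead of it and the grasp point (between the pads) lies 8 mm behind it (ctrl.tip_extent is the distance from the TCP to the fingertips, in mm); z points along the fingers, y is the direction in which the jaws open and shut (so a half turn about z gives the same grasp; the last joint's range is limited). The gripper opens to 85 mm and grips with 20 to 120 N. Pads are 22 mm wide; open, the fingers measure 114 mm over their backs; the gripper's body (76 mm by 85 mm) begins 54 mm behind the grasp point. The pads swing forward as they close: fully open they stand 13 mm farther back than shut.
Start: joints at [-0.223, 0.313, 1.498, -0, 1.331, -0.223], TCP at [525.006, -0.014, 242.294] pointing down, gripper open.
Joint ranges: [-2.94, 2.94], [-0.97, 2.17], [0.19, 2.56], [-1.23, 4.37], [0.02, 3.11], [-2.88, 2.88]. Speed limits (rad/s): [2.39, 2.39, 3.01, 3.14, 3.14, 3.14].

INTERFACE

Orientations are given as a unit quaternion [w, x, y, z].
In Python, from rig import ctrl gives the robot as it stands.
- The arm moves only by the tool apply_moves, never from a script. Its argument "commands" is a list of rows, each a list of 5 numbers: the finger opening in cm, from 0 to 8.54, then the shift along the tool's x, y, z in cm, then the turn about the tool's z in rad. In form: [[jaw, dx, dy, dz, roll], ...]. A call has 1 to 12 rows; each row shifts and turns the commanded pose from where the row before left it, along the tool's axes as they then stand; what a row does not reach is not made up. A row lasts 1/12 s, in which the tool goes at most 41.7 mm and 7.16 degrees, less where a joint would pass 70% of its speed; a pose out of reach is approached as far as the arm can. A call with a gripper value outside its range is refused whole. The fingers move at their own pace and stop on an object; "squeeze" is the grip in N (left out, the last holds). Time passes only in rows, so rows that do not move let the fingers close. It gives the time, the measured TCP pose, the force and the opening at its end, in the units of the state.
- ctrl.sense(): the state, without advancing time (a new reading comes with each control period).
- ctrl.capture(name): name is "scene" or "side" or "wrist"; returns the picture (420x560x3 uint8, red, green, blue); there is no depth.
- ctrl.camera_info(name): a dict with "fov_y" (degrees; the focal length in pixels is half the picture's height over the tangent of half this angle, whatever the lens; pixels are square), "cx", "cy" (the principal point, pixels), "camera_from_world" (4x4, takes a point from world to camera coordinates). Camera axes: x right, y down, z forward; pixel columns grow to the right and rows downward; lengths in mm; the calibration is good to about 2 mm. A picture is of the moment at which its call begins: read the wrist's pose just before it. camera_info takes no time and is no camera call; for the wrist camera it gives the pose at the moment of the call.
- ctrl.finish_job(): hands the job in, once; it reports no verdict.
The state is a dict: "time_s": time; "joints": joint angles; "dq": joint speeds; "tau": joint torques, N m; "eef_pos": TCP position; "ee_rot": TCP orientation; "force": force on the tool from outside, world axes, zero at the start; "wrist_torque": the same for the moment, N m; "grip_width": opening from 0.0 (shut) to 1.0 (fully open).
Only numpy, scipy, OpenCV 4.12 (cv2) and the standard library are available. Lean on these libraries where they do the work, as an engineer would, in place of code of your own. Each camera call takes 0.05 s, during which the arm holds its last target.

TASK

Without grasping or lifting it, roll the cylindrical watch roll along the dresser top, under the bracelet rail, and stop it centred over and parallel to the metal strip inlaid in the dresser, with an end of the strip showing at each side. Once it rests there, swing the wooden keeper arm fully shut behind it. Leave the cologne flask, owl and dish as they stand.

Things in the scene. Friction and masses are not known exactly. Their poses are not given: they have to be found in the camera images.
- stand: Fixed watch stand. Origin: middle of the metal strip inlaid in the dresser top (z = 0). Its +x points away from the robot, the way the roll must travel; +y to the left along the strip; z up; yaw within 0.27 rad of the robot's. The strip is 8 mm wide in x and 200 mm long in y, flush (nothing to feel). A rail on two posts and a keeper arm belong to it.
- rail_mid (a point): Middle of the bracelet rail's axis: fixed aluminium bar 12 mm thick, 300 mm long, parallel to the strip, 45 mm to the robot's side of it, 135 mm above the dresser. The roll passes under it. An upright gripper pushing from behind strikes the rail before the roll reaches the strip; one tilted 30 to 45 degrees, fingers pointing down and forward, has room.
- post (a point): Top of the rail's left post, a 22 mm square wooden post 143 mm high at x = -45, y = 140 mm in the stand's frame; its twin stands at y = -140 mm. Each has a foot plate 10 mm high: x from -60 to 10 mm, |y| from 127 to 177 mm.
- roll: Loose watch roll: rigid smooth tan leatherette-look plastic cylinder, 92 mm diameter, 140 mm long, about 0.32 kg. Origin: middle of its axis, 46 mm up; own y along the axis, x and z turn as it rolls. Starts 110 to 170 mm short of the strip, nearly parallel. Rolls easily: nudged at 30 to 40 mm/s it runs ahead up to 25 mm; creeping at 7 mm/s it hardly runs on. Two spread fingertips pushing below mid height keep it straight.
- keeper (a joint): Wooden keeper arm swinging level about a fixed upright pin. 0 rad = fully shut, across the lane behind the parked roll; grows as it opens towards the robot. At angle q it points along (-sin q, -cos q) in the stand's x, y. Stops at 0 and 1.65; starts at 1.25 to 1.6. Bar 18 mm thick, from 4 to 39 mm above the dresser, reaching 185 mm from the pin. Needs about 1 N, stays where left.
- keeper_hinge (a point): The keeper's hinge axis at dresser height: 78 mm to the robot's side (-x) of the strip's middle and 105 mm to its left (+y), in the stand's frame. The pin's boss is 24 mm in diameter, 40 mm high.
- flask: Bystander: upright amber glass cologne flask with black cap, 36 x 56 mm, 116 mm high; origin at the centre of its underside. Leave alone.
- owl: Bystander: small white ceramic owl, 58 mm across, 100 mm high; origin at the centre of its underside. Leave alone.
- dish: Bystander: shallow round aluminium keyring dish, 90 mm across, 22 mm high; origin at the centre of its underside. Leave alone.
Things that resemble listed ones, but are neither listed nor needed, are in the scene too. What is meant by the roll is not pink, and is the smaller of those in its own colour.

How it is judged:
By the outcome, as a careful person would: the job done as asked, in the order asked, and still so for the second after the job is handed in, with the robot touching nothing.
It also fails if it takes over 72 s, if anything falls off the work surface, if the arm or the gripper's body presses on something with over 40 N, if the wrist force passes 120 N, or if a joint passes its speed limit or range.

## Working session

There is one attempt and no reset: what is moved stays moved. The work goes in short steps, Python scripts to look and compute and a tool call to move; the robot and the scene stay as the last step left them, time stands still between calls to the robot, and variables do not carry over. Pictures are saved under pics/ and viewed, and the job is handed in when it is done.

Besides the shell and the picture viewer there is one more tool, called after "Emit:" as name(argument=value, ...) on one line, values as JSON. apply_moves: Moves the arm, as the interface text tells. Its arguments: {"type":"object","properties":{"commands":{"type":"array"},"squeeze":{"type":"number"}},"required":["commands"]}

```bash
mkdir -p pics; ls; python3 - <<'E'
from rig import ctrl
import cv2
print(ctrl.sense())
for n in ["scene","side","wrist"]:
    ci=ctrl.camera_info(n); print(n,ci)
    cv2.imwrite(f"pics/{n}0.png",cv2.cvtColor(ctrl.capture(n),cv2.COLOR_RGB2BGR))
E
```

```text
pics
{'time_s': 0.0, 'joints': array([-2.23407797e-01,  3.13431717e-01,  1.49845022e+00,  5.48015436e-06,
        1.33102136e+00, -2.23426330e-01]), 'dq': array([ 0.00044299, -0.00184181, -0.00017867,  0.00071864, -0.00125505,
        0.00028257]), 'tau': array([-5.78409599e-04, -4.12261176e+01, -2.59742296e+01, -3.58453699e-04,
        4.11797926e-03, -1.23038126e-05]), 'eef_pos': array([5.24746557e+02, 4.26566520e-02, 2.41739485e+02]), 'ee_rot': array([-5.55953473e-04,  7.07100538e-01,  7.07112721e-01, -3.46946052e-04]), 'force': array([0.49201554, 0.36774446, 0.17440464]), 'wrist_torque': array([0.01289791, 0.00534867, 0.00804945]), 'grip_width': 0.9961999340661508}
scene {'fov_y': 53.31563305753679, 'cx': 284.17452807584345, 'cy': 214.23467614237668, 'camera_from_world': array([[-6.70970735e-02,  9.97611531e-01,  1.64077867e-02,
        -1.33727243e+01],
       [ 6.02579376e-01,  5.36241799e-02, -7.96255325e-01,
        -1.95370060e+02],
       [-7.95233348e-01, -4.35394082e-02, -6.04738160e-01,
         1.34910926e+03],
       [ 0.00000000e+00,  0.00000000e+00,  0.00000000e+00,

[... 225 characters left out ...]
  [-1.40972222e-01,  5.34002788e-01, -8.33647321e-01,
         1.41168507e+02],
       [ 2.38585976e-01, -7.98913677e-01, -5.52099328e-01,
         8.23045673e+02],
       [ 0.00000000e+00,  0.00000000e+00,  0.00000000e+00,
         1.00000000e+00]])}
wrist {'fov_y': 61.46170861112942, 'cx': 281.59097011969226, 'cy': 206.8535675575475, 'camera_from_world': array([[ 9.99999757e-01,  1.85093381e-04, -6.71589481e-04,
        -5.24639236e+02],
       [ 3.54860522e-04, -9.64946952e-01,  2.62444763e-01,
        -3.38947740e+01],
       [-5.99471434e-04, -2.62444937e-01, -9.64946784e-01,
         3.76958463e+02],
       [ 0.00000000e+00,  0.00000000e+00,  0.00000000e+00,
         1.00000000e+00]])}
```

View pics/scene0.png

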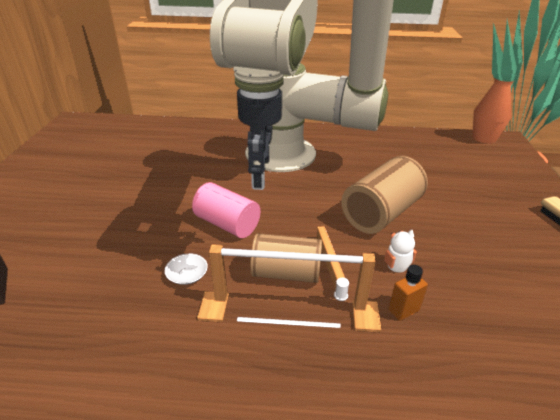

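View pics/side0.png

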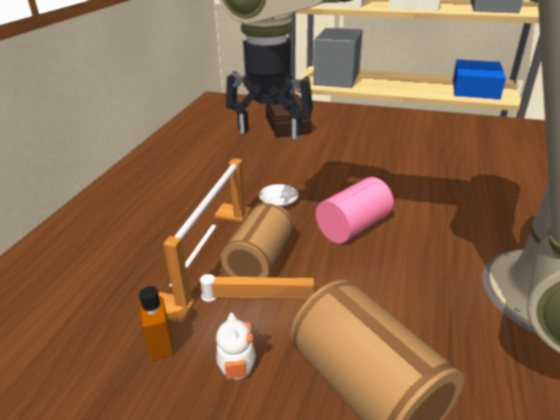

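View pics/wrist0.png

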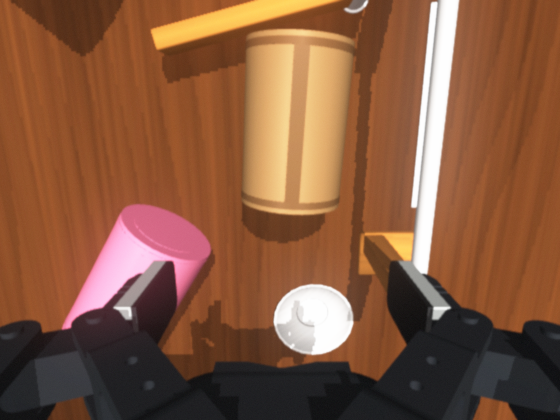

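The scene view shows three possible rolls: a pink one at (226,210), a large tan one at (385,195) and a small tan one at (287,258). The last is the roll, since it's the smaller of the tan pair and isn't pink. The strip runs from about (238,320) to (340,325), with the rail above it, and the keeper pin is at about (342,289). I'll confirm the roll in a crop and measure.

```bash
cat > h.py <<'E'
import numpy as np, cv2
from rig import ctrl
def K(n):
    ci=ctrl.camera_info(n); f=210/np.tan(np.radians(ci["fov_y"])/2); return ci,f
def ray(n,u,v):
    ci,f=K(n); T=np.array(ci["camera_from_world"]); R=T[:3,:3];c=-R.T@T[:3,3]
    d=R.T@np.array([(u-ci["cx"])/f,(v-ci["cy"])/f,1.]); return c,d
def onz(n,u,v,z):
    c,d=ray(n,u,v); return c+d*(z-c[2])/d[2]
def proj(n,p):
    ci,f=K(n);T=np.array(ci["camera_from_world"]);q=T[:3,:3]@np.array(p,float)+T[:3,3]
    return np.array([f*q[0]/q[2]+ci["cx"],f*q[1]/q[2]+ci["cy"]])
def snap(n,name,crop=None,s=1):
    im=cv2.cvtColor(ctrl.capture(n),cv2.COLOR_RGB2BGR); cv2.imwrite(f"pics/{name}_full.png",im)
    if crop: x0,y0,x1,y1=crop; im=cv2.resize(im[y0:y1,x0:x1],None,fx=s,fy=s,interpolation=cv2.INTER_CUBIC)
    cv2.imwrite(f"pics/{name}.png",im); return im
E
python3 - <<'E'
import cv2
im=cv2.imread("pics/scene0.png"); cv2.imwrite("pics/crop_s.png",cv2.resize(im[215:345,180:440],None,fx=3,fy=3,interpolation=cv2.INTER_CUBIC))
im=cv2.imread("pics/side0.png"); cv2.imwrite("pics/crop_d.png",cv2.resize(im[150:340,130:390],None,fx=3,fy=3,interpolation=cv2.INTER_CUBIC))
E
```

```text
(no output)
```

View pics/crop_s.png

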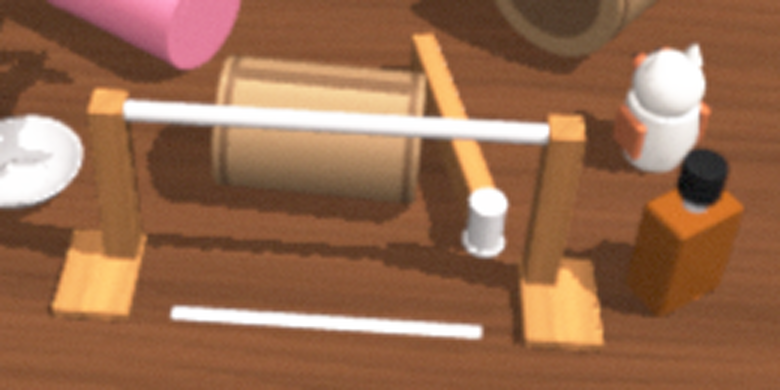

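View pics/crop_d.png

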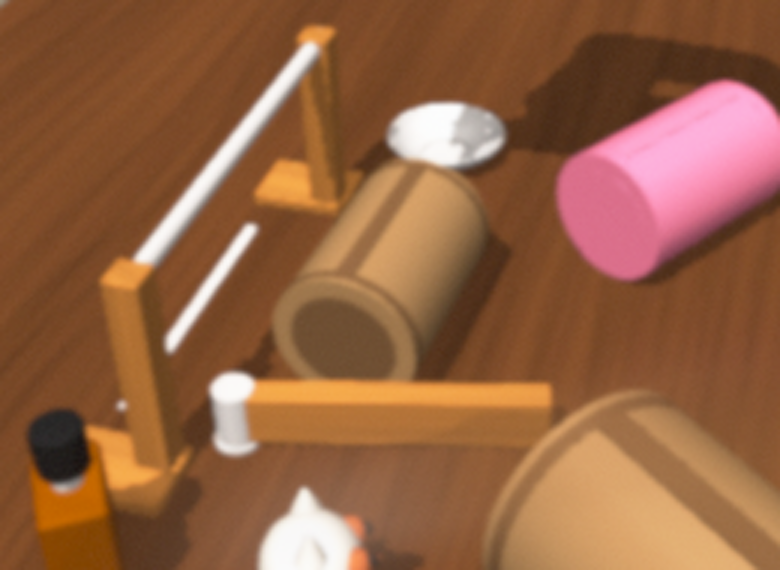

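```bash
python3 - <<'E'
from h import *
np.set_printoptions(precision=1,suppress=True)
im=cv2.imread("pics/scene0.png")
hsv=cv2.cvtColor(im,cv2.COLOR_BGR2HSV)
m=((hsv[...,1]<90)&(hsv[...,2]>140)).astype(np.uint8); m[:305]=0;m[:,:225]=0;m[:,350:]=0;m[335:]=0
ys,xs=np.nonzero(m);print(len(xs),xs.min(),xs.max())
r=cv2.minAreaRect(np.c_[xs,ys].astype(np.float32));print(r)
A=onz("scene",xs.min()-.0,ys[xs==xs.min()].mean(),0);B=onz("scene",xs.max()+.0,ys[xs==xs.max()].mean(),0)
print("strip",A,B,np.linalg.norm(A-B)); 
o=(A+B)/2; yv=(B-A)/np.linalg.norm(B-A); yaw=np.arctan2(-yv[0],yv[1]); print("o",o,"yaw",yaw)
xv=np.array([np.cos(yaw),np.sin(yaw),0])
yv=np.array([-np.sin(yaw),np.cos(yaw),0])
# check pred
for nm,p in dict(railmid=(-45,0,135),post=(-45,140,143),post2=(-45,-140,143),hinge=(-78,105,40)).items():
    w=o+p[0]*xv+p[1]*yv+[0,0,p[2]]; print(nm,w,proj("scene",w),proj("side",w))
c,_=ray("wrist",280,200);print("wristcam",c)
im=cv2.imread("pics/wrist0.png");hsv=cv2.cvtColor(im,cv2.COLOR_BGR2HSV)
m=((hsv[...,0]>10)&(hsv[...,0]<22)&(hsv[...,2]>120)&(hsv[...,1]<190)).astype(np.uint8);m[:, :225]=0;m[:,370:]=0;m[225:]=0
cs,_=cv2.findContours(m,0,1);k=max(cs,key=cv2.contourArea);print("roll wrist",cv2.boundingRect(k),cv2.minAreaRect(k))
for row in (70,100,130,160,185):
    x=np.nonzero(m[row])[0]
    l,rr=ray("wrist",x.min(),row)[1],ray("wrist",x.max(),row)[1]
    b=l/np.linalg.norm(l)+rr/np.linalg.norm(rr); p=c+b*(46-c[2])/b[2]; q=np.array([xv@(p-o),yv@(p-o)]);print(row,x.min(),x.max(),p,"stand",q)
E
```

```text
553 237 340
((288.5005187988281, 321.9920654296875), (103.42666625976562, 5.49686861038208), 3.6329505443573)
strip [667.9 -34.3   0. ] [666.2 166.8   0. ] 201.16581200643205
o [667.   66.3   0. ] yaw 0.00826421331778673
railmid [622.1  65.9 135. ] [291.2 255.3] [209.2 198.5]
post [620.9 205.9 143. ] [368.2 256. ] [173.7 239.8]
post2 [623.2 -74.1 143. ] [215.3 248.1] [235.5 160.3]
hinge [588.2 170.6  40. ] [342.3 281.4] [208.5 278.4]
wristcam [524.9  66.3 372.4]
roll wrist (225, 0, 138, 225) ((293.5, 112.0), (224.0, 137.0), 90.0)
70 225 354 [531.4 100.4  46. ] stand [-135.4   35.2]
100 225 359 [533.6  75.5  46. ] stand [-133.3   10.3]
130 225 369 [538.1  49.5  46. ] stand [-129.   -15.7]
160 225 369 [538.4  22.4  46. ] stand [-129.   -42.8]
185 225 369 [538.7  -1.1  46. ] stand [-128.9  -66.3]
```

```bash
python3 - <<'E'
import cv2
im=cv2.imread("pics/wrist0.png"); cv2.imwrite("pics/crop_w.png",cv2.resize(im[0:230,140:480],None,fx=2.3,fy=2.3,interpolation=cv2.INTER_CUBIC))
E
```

```text
(no output)
```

View pics/crop_w.png

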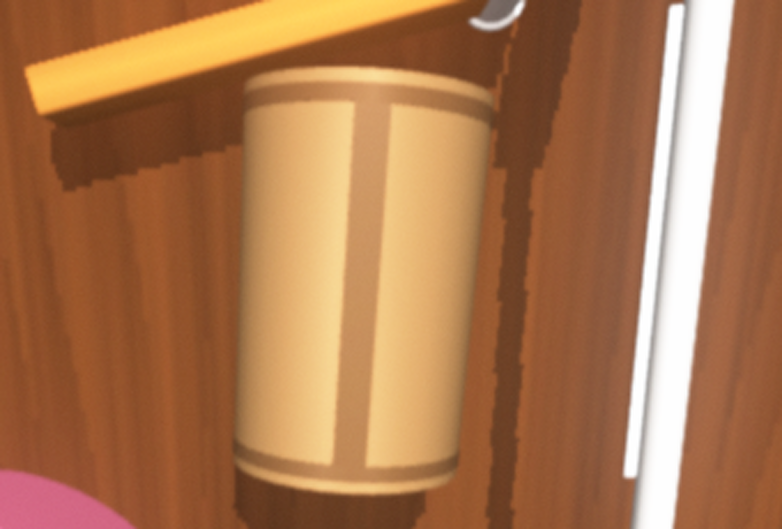

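```bash
python3 - <<'E'
from h import *
np.set_printoptions(precision=3,suppress=True)
W=lambda x,y:(140+x/2.3,y/2.3)
a=onz("wrist",*W(677,8),0);b=onz("wrist",*W(631.5,476),0);d=a-b;print("strip wrist",a,b,"yaw",np.arctan2(-d[0],d[1]))
im=cv2.imread("pics/scene0.png");hsv=cv2.cvtColor(im,cv2.COLOR_BGR2HSV)
m=((hsv[...,1]<90)&(hsv[...,2]>140)).astype(np.uint8); m[:305]=0;m[:,:225]=0;m[:,350:]=0;m[335:]=0
ys,xs=np.nonzero(m);vx,vy,x0,y0=cv2.fitLine(np.c_[xs,ys].astype(np.float32),2,0,.01,.01).ravel()
g=[onz("scene",u,y0+(u-x0)*vy/vx,0) for u in (236.7,340.8)];d=g[1]-g[0];yaw=np.arctan2(-d[0],d[1]);print("scene",g,np.linalg.norm(d),"yaw",yaw)
o=(g[0]+g[1])/2
# rail yaw from wrist
a=onz("wrist",*W(710,0),135);b=onz("wrist",*W(660,500),135);d=a-b;print("rail",a,b,np.arctan2(-d[0],d[1]))
c,_=ray("wrist",280,200)
L=np.array([W(246,90),W(237,460)]);R=np.array([W(493,100),W(460,460)])
pts=[]
for row in (45,100,195):
    xl=np.interp(row,L[:,1],L[:,0]);xr=np.interp(row,R[:,1],R[:,0])
    l,r=ray("wrist",xl,row)[1],ray("wrist",xr,row)[1]
    bb=l/np.linalg.norm(l)+r/np.linalg.norm(r);p=c+bb*(46-c[2])/bb[2];pts.append(p);print(p)
d=pts[0]-pts[2];print("roll yaw",np.arctan2(-d[0],d[1]))
print("ends z92",onz("wrist",*W(370,67),92),onz("wrist",*W(350,493),92))
print("keeper tip",onz("wrist",*W(27,68),39),onz("wrist",*W(42,116),39), "mid",onz("wrist",*W(265,0),39),onz("wrist",*W(460,5),39))
# scene view ends of roll
S=lambda x,y:(180+x/3,215+y/3)
for p in [(228,58),(424,70)]: print("scene top",onz("scene",*S(*p),92))
E
```

```text
strip wrist [668.944 164.103   0.   ] [669.977 -35.045   0.   ] yaw 0.005186961013068103
scene [array([667.324, -34.994,   0.   ]), array([667.021, 168.36 ,  -0.   ])] 203.3545879972204 yaw 0.0014910478166332403
rail [625.121 130.524 135.   ] [626.824  -5.884 135.   ] 0.012487517466505955
[540.529 120.344  46.   ]
[538.378  75.507  46.   ]
[534.264 -10.803  46.   ]
roll yaw -0.04773233320800816
ends z92 [538.692 123.309  92.   ] [533.525 -16.371  92.   ]
keeper tip [412.957 133.731  39.   ] [417.051 117.118  39.   ] mid [502.462 156.482  39.   ] [574.056 154.844  39.   ]
scene top [517.321 -12.907  92.   ]
scene top [518.421 124.742  92.   ]
```

```bash
python3 - <<'E'
from h import *
np.set_printoptions(precision=1,suppress=True)
for u,v,z in [(275,318,22),(352,318,22),(313,285,22),(313,352,22),(210,247,50),(165,207,80),(130,210,80),(205,262,40)]: print(u,v,z,onz("wrist",u,v,z))
print(onz("scene",259,215,50),onz("scene",252,190+8,90),onz("scene",230,233,10), onz("scene",258,228,10))
print("dish scene",onz("scene",165,268,22),onz("scene",208,266,22),onz("scene",186,257,22))
E
```

```text
275 318 22 [ 517.4 -158.5   22. ]
352 318 22 [ 603.9 -158.4   22. ]
313 285 22 [ 559.1 -117.5   22. ]
313 352 22 [ 561.1 -203.    22. ]
210 247 50 [454.9 -62.   50. ]
165 207 80 [424.7 -13.4  80. ]
130 210 80 [394.4 -16.1  80. ]
205 262 40 [446.8 -82.3  40. ]
[395.3 -21.5  50. ] [382.7 -38.8  90. ] [420.8 -89.9  10. ] [395.8 -24.7  10. ]
dish scene [ 562.9 -205.3   22. ] [ 549.2 -115.    22. ] [ 525.4 -169.3   22. ]
```

Emit:
apply_moves(commands=[[5, -2.0, 0.6, 3, 0], [5, -2.0, 0.6, 3, 0], [5, 0, 0, 3.5, 0], [5, 0, 0, 3.5, 0], [5, 0, 0, 3.0, 0], [5, 0, 0, 2.5, 0], [5, 0, 0, 1.3, 0], [5, 0, 0, 0, 0], [5, 0, 0, 0, 0]])

```text
time_s: 0.9
eef_pos: [536.9, -40.0, 44.2]
ee_rot: [-0.0, 0.707, 0.707, -0.0]
force: [-0.1, 0.3, -0.1]
grip_width: 0.582
```

```bash
python3 - <<'E'
from h import *
s=ctrl.sense();print(s["time_s"],s["eef_pos"],s["force"],s["grip_width"],s["ee_rot"])
print(ctrl.tip_extent)
snap("scene","s1",(140,150,440,350),2.6)
E
```

```text
0.9 [536.90900146 -39.99631156  44.18453621] [-0.08679927  0.26223058 -0.12285921] 0.5823241299272663 [-4.21326291e-04  7.07104533e-01  7.07108868e-01 -2.27406876e-04]
11.0
```

View pics/s1.png

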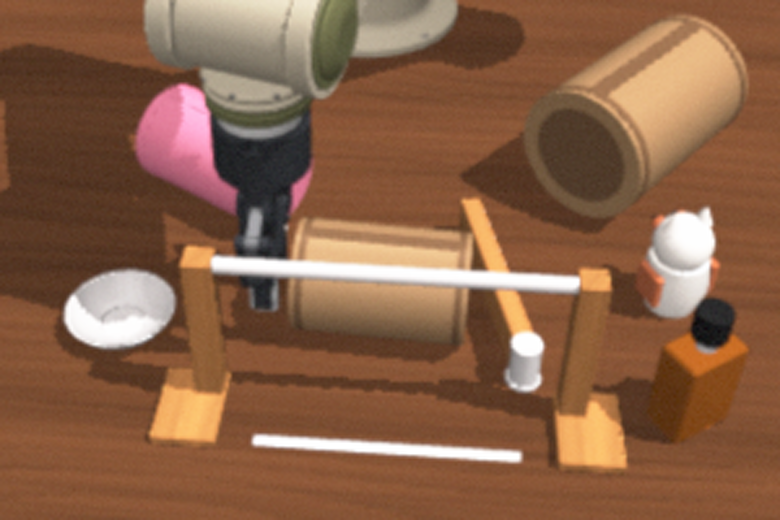

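The enlarged crop confirms it: the gripper is beside the right end of the small tan roll, with the end face at crop x≈290 and the fingers at x≈265. I'll push the roll gently along its axis to centre and straighten it.

Emit:
apply_moves(commands=[[5, 0.1, 0, 0, 0], [5, 0.1, 0, 0, 0], [5, 0.1, 0, 0, 0], [5, 0.1, 0, 0, 0], [5, 0.1, 0, 0, 0], [5, 0.1, 0, 0, 0], [5, 0.1, 0, 0, 0], [5, 0.1, 0, 0, 0], [5, 0.1, 0, 0, 0], [5, 0.1, 0, 0, 0], [5, 0.1, 0, 0, 0], [5, 0.1, 0, 0, 0]])

```text
time_s: 1.95
eef_pos: [537.2, -28.2, 44.4]
ee_rot: [0.0, 0.707, 0.707, 0.0]
force: [-0.1, -1.8, 0.5]
grip_width: 0.585
```

Emit:
apply_moves(commands=[[5, 0.1, 0, 0, 0], [5, 0.1, 0, 0, 0], [5, 0.1, 0, 0, 0], [5, 0.1, 0, 0, 0], [5, 0.1, 0, 0, 0], [5, 0.1, 0, 0, 0], [5, 0.1, 0, 0, 0], [5, 0.1, 0, 0, 0], [5, 0.1, 0, 0, 0], [5, 0.1, 0, 0, 0], [5, 0.1, 0, 0, 0], [5, 0.1, 0, 0, 0]])

```text
time_s: 2.95
eef_pos: [537.0, -15.9, 44.3]
ee_rot: [-0.0, 0.707, 0.707, -0.0]
force: [-0.7, -2.5, 0.4]
grip_width: 0.587
```

```bash
python3 - <<'E'
from h import *
s=ctrl.sense();print(s["time_s"],s["eef_pos"],s["force"])
snap("scene","s2",(140,150,440,350),2.6)
E
```

```text
2.95 [536.98920494 -15.93626418  44.2861511 ] [-0.72036048 -2.5298905   0.41411813]
```

View pics/s2.png

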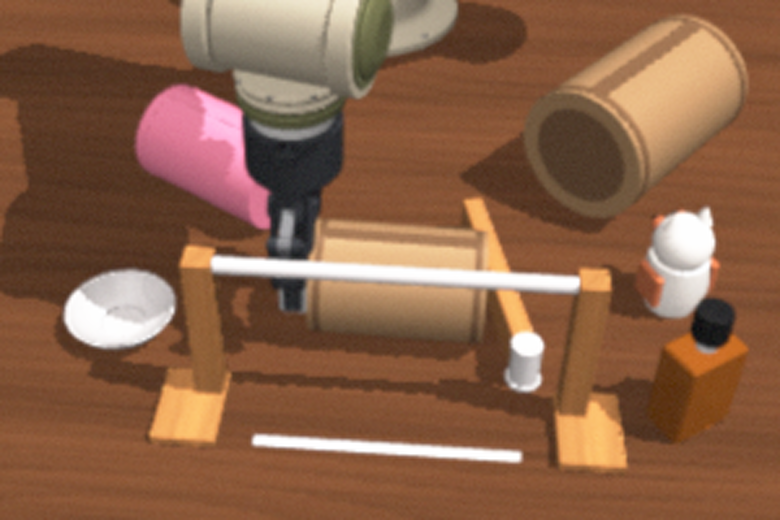

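Emit:
apply_moves(commands=[[5, -1.0, 0, 0, 0], [5, 0, 0, -3.5, 0], [5, 0, 0, -4.0, 0], [5, 0, 0, -2.0, 0], [5, 3.5, -2.2, 0, 0], [5, 3.5, -2.5, 0, 0], [5, 2.1, -2.5, 0, 0], [5, 0, 0, 0, 0.12], [5, 0, 0, 0, 0.12], [5, 0, 0, 0, 0.12], [5, 0, 0, 0, 0.12], [5, 0, 0, 0, 0.12]])

```text
time_s: 4.0
eef_pos: [465.7, 63.6, 139.2]
ee_rot: [-0.0, 0.886, 0.464, -0.0]
force: [-0.1, 0.1, 0.3]
grip_width: 0.587
```

Emit:
apply_moves(commands=[[5, 0, 0, 0, 0.12], [5, 0, 0, 0, 0.12], [5, 0, 0, 0, 0.12], [5, 0, 0, 0, 0.12], [5, 0, 0, 0, 0.12], [5, 0, 0, 0, 0.12], [5, 0, 0, 0, 0.12], [5, 0, 0, 0, 0.126], [5, 0, 0, 0, 0], [5, 0, 0, 0, 0]])

```text
time_s: 4.83
eef_pos: [465.8, 63.6, 139.2]
ee_rot: [-0.0, 1.0, 0.005, -0.0]
force: [-0.0, -0.2, -0.6]
grip_width: 0.585
```

```bash
python3 - <<'E'
from h import *
s=ctrl.sense();print(s["time_s"],s["eef_pos"],s["force"],s["ee_rot"],s["joints"])
snap("wrist","w3");snap("scene","s3",(140,150,440,350),2.6)
E
```

```text
4.8333 [465.75015162  63.63335992 139.21952859] [-0.03409247 -0.23520054 -0.55232937] [-1.16080316e-04  9.99989161e-01  4.65247395e-03 -1.36630753e-04] [-1.14323813e-01  3.08505650e-01  1.79650541e+00  2.30111070e-04
  1.03688049e+00  1.44705040e+00]
```

View pics/w3.png

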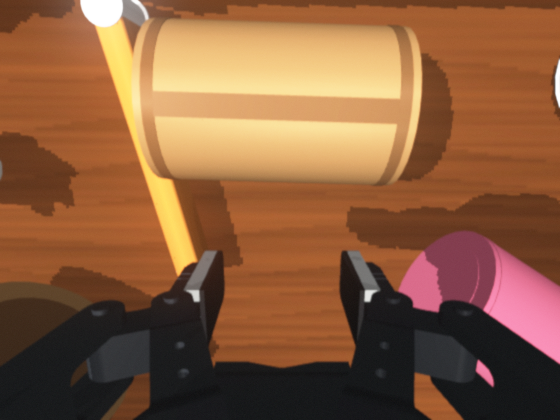

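View pics/s3.png

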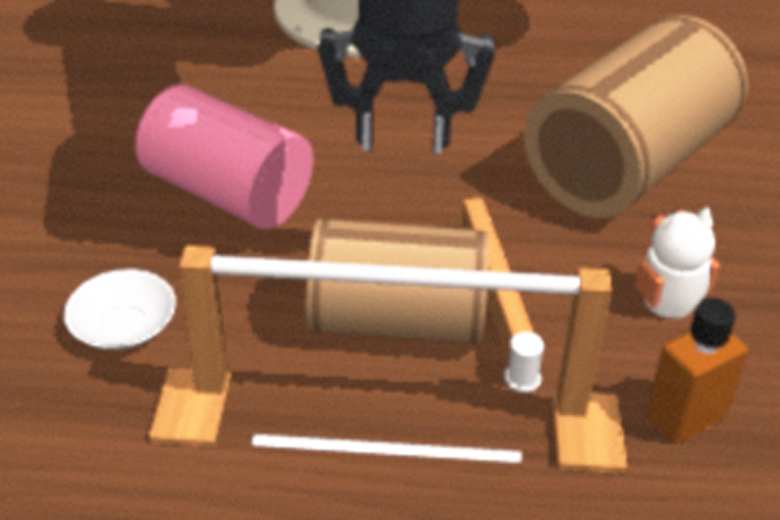

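The wrist view shows the roll ahead, its ends at about (140,100) and (418,105), clear of the keeper. The fingers are centred behind it.

Emit:
apply_moves(commands=[[7, 0, 0, 3.0, 0], [7, 0, 0, 3.0, 0], [7, 0, 0, 2.4, 0], [7, 0, 0, 1.0, 0], [7, 0.2, -0.02, 0, 0], [7, 0.2, -0.02, 0, 0], [7, 0.2, -0.02, 0, 0], [7, 0.2, -0.02, 0, 0], [7, 0.1, -0.02, 0, 0], [7, 0.1, 0, 0, 0], [7, 0.1, 0, 0, 0], [7, 0.1, 0, 0, 0]])

```text
time_s: 5.93
eef_pos: [477.9, 65.0, 45.5]
ee_rot: [0.0, 1.0, 0.003, 0.0]
force: [-0.3, 0.8, 0.0]
grip_width: 0.819
```

Emit:
apply_moves(commands=[[7, 0.1, 0, 0, 0], [7, 0.1, 0, 0, 0], [7, 0.1, 0, 0, 0], [7, 0.1, 0, 0, 0], [7, 0.1, 0, 0, 0], [7, 0.1, 0, 0, 0], [7, 0.1, 0, 0, 0], [7, 0.1, 0, 0, 0], [7, 0.1, 0, 0, 0], [7, 0.1, 0, 0, 0], [7, 0.1, 0, 0, 0], [7, 0.1, 0, 0, 0]])

```text
time_s: 6.93
eef_pos: [489.9, 65.0, 45.3]
ee_rot: [0.0, 1.0, 0.003, 0.0]
force: [-0.6, -0.1, -0.7]
grip_width: 0.82
```

```bash
python3 - <<'E'
from h import *
s=ctrl.sense();print(s["time_s"],s["eef_pos"],s["force"],s["ee_rot"])
snap("side","d4",(130,100,390,300),3)
E
```

```text
6.9333 [489.88064677  65.0169444   45.29472277] [-0.63633121 -0.05488514 -0.73506603] [1.61566157e-05 9.99995784e-01 2.90361807e-03 5.59338183e-07]
```

View pics/d4.png

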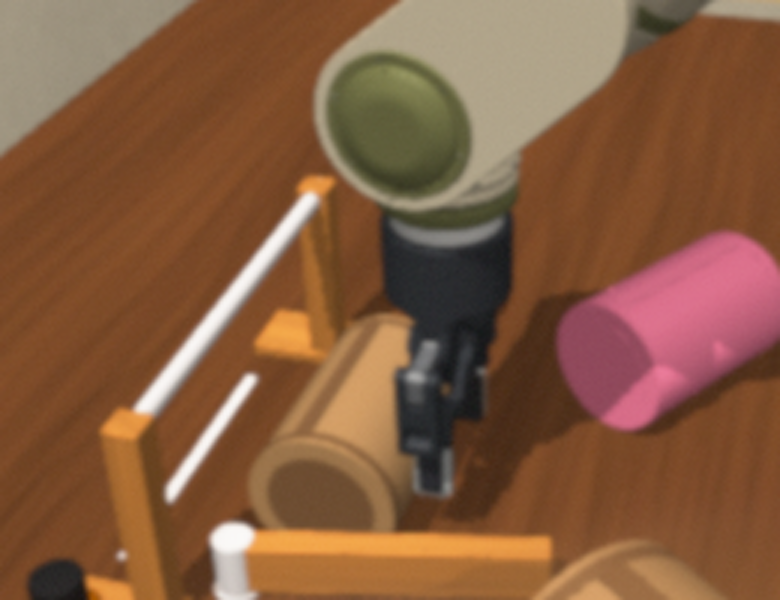

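The roll is moving straight ahead of the fingers in the side view, with its near end at about crop (330,490), so I'll keep pushing.

Emit:
apply_moves(commands=[[7, 0.2, 0, 0, 0], [7, 0.2, 0, 0, 0], [7, 0.2, 0, 0, 0], [7, 0.2, 0, 0, 0], [7, 0.2, 0, 0, 0], [7, 0.2, 0, 0, 0], [7, 0.2, 0, 0, 0], [7, 0.2, 0, 0, 0], [7, 0.2, 0, 0, 0], [7, 0.2, 0, 0, 0], [7, 0.2, 0, 0, 0], [7, 0.2, 0, 0, 0]])

```text
time_s: 7.98
eef_pos: [514.0, 65.2, 45.3]
ee_rot: [-0.0, 1.0, 0.003, 0.0]
force: [0.6, 0.3, 0.4]
grip_width: 0.822
```

Emit:
apply_moves(commands=[[7, 0.2, 0, 0, 0], [7, 0.2, 0, 0, 0], [7, 0.2, 0, 0, 0], [7, 0.2, 0, 0, 0], [7, 0.2, 0, 0, 0], [7, 0.2, 0, 0, 0], [7, 0.2, 0, 0, 0], [7, 0.2, 0, 0, 0], [7, 0.1, 0, 0, 0], [7, 0.1, 0, 0, 0], [7, 0.1, 0, 0, 0], [7, 0.1, 0, 0, 0]])

```text
time_s: 8.98
eef_pos: [533.8, 65.3, 45.3]
ee_rot: [-0.0, 1.0, 0.003, -0.0]
force: [0.1, 0.4, -0.9]
grip_width: 0.821
```

```bash
python3 - <<'E'
from h import *
s=ctrl.sense();print(s["time_s"],s["eef_pos"],s["force"],s["ee_rot"])
a=snap("side","d5",(130,100,390,300),1.5);b=snap("scene","s5",(140,150,440,350),2)
cv2.imwrite("pics/c5.png",np.vstack([cv2.resize(a,(600,462))[100:300],b[:400]]))
E
```

```text
8.9833 [533.83525374  65.29266297  45.28738808] [ 0.10165758  0.37195261 -0.88324821] [-7.45117546e-06  9.99995804e-01  2.89684125e-03 -2.82117660e-05]
```

View pics/c5.png

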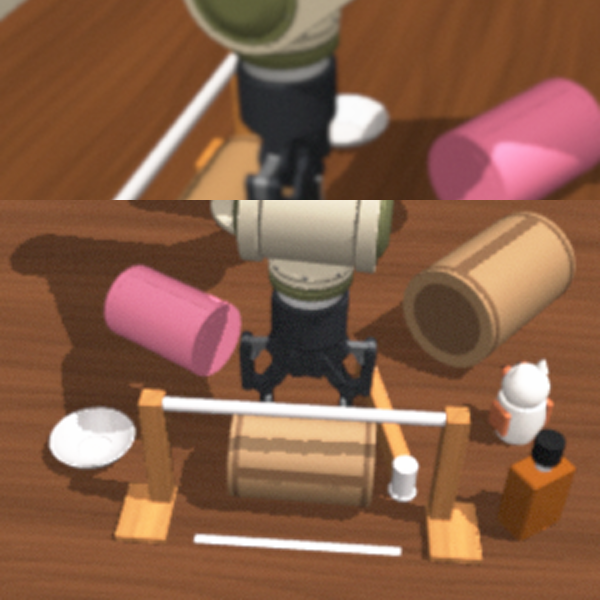

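Emit:
apply_moves(commands=[[7, 0.2, 0, 0, 0], [7, 0.2, 0, 0, 0], [7, 0.2, 0, 0, 0], [7, 0.2, 0, 0, 0], [7, 0.2, 0, 0, 0], [7, 0.2, 0, 0, 0], [7, 0.2, 0, 0, 0], [7, 0.2, 0, 0, 0], [7, 0.2, 0, 0, 0], [7, 0.2, 0, 0, 0], [7, 0.2, 0, 0, 0], [7, 0.2, 0, 0, 0]])

```text
time_s: 10.08
eef_pos: [558.0, 65.4, 45.3]
ee_rot: [0.0, 1.0, 0.003, -0.0]
force: [-0.7, -0.5, 0.5]
grip_width: 0.822
```

Emit:
apply_moves(commands=[[7, 0.2, 0, 0, 0], [7, 0.2, 0, 0, 0], [7, 0.2, 0, 0, 0], [7, 0.2, 0, 0, 0], [7, 0.2, 0, 0, 0], [7, 0.2, 0, 0, 0], [7, 0.2, 0, 0, 0], [7, 0, 0, 0, 0], [7, 0, 0, 0, 0]])

```text
time_s: 10.83
eef_pos: [571.8, 65.5, 45.2]
ee_rot: [0.0, 1.0, 0.003, -0.0]
force: [-0.2, 0.2, 0.4]
grip_width: 0.817
```

```bash
python3 - <<'E'
from h import *
s=ctrl.sense();print(s["time_s"],s["eef_pos"],s["force"],s["ee_rot"])
a=snap("side","d6",(130,100,390,300),3);b=snap("scene","s6",(180,200,440,350),3)
E
```

```text
10.8333 [571.80387372  65.48684041  45.24282052] [-0.23124854  0.183281    0.43176004] [ 1.32913577e-05  9.99995747e-01  2.91616491e-03 -2.93527060e-05]
```

View pics/d6.png

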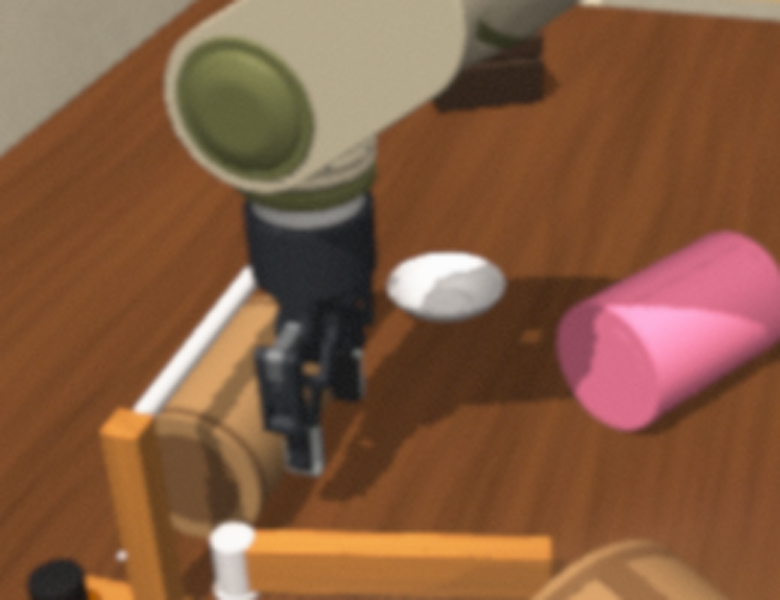

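View pics/s6.png

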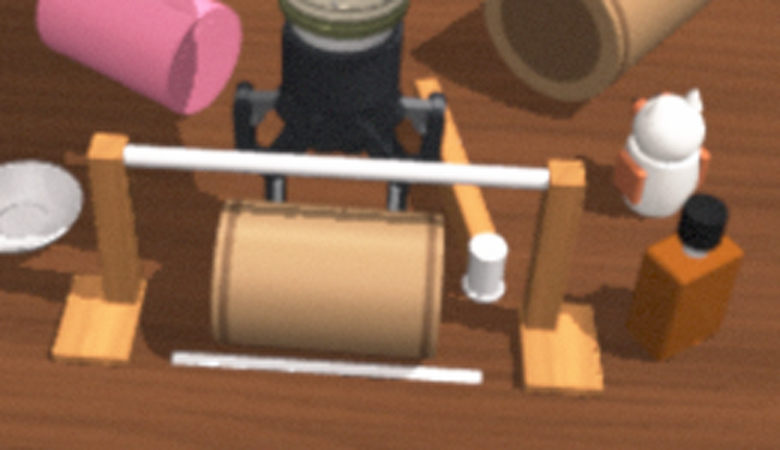

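```bash
cat >> h.py <<'E'
O=np.array([668.,66.,0]);YAW=0.005
def rollx_scene(pts,z=46,r=46):
    out=[]
    for u,v in pts:
        c,d=ray("scene",u,v)
        # in xz-plane: lower silhouette on camera (+x) side
        n=np.array([d[2],-d[0]]);n/=np.hypot(*n)
        if n[0]<0:n=-n
        # n·((x0,z)-(cx,cz)) = -r
        x0=c[0]+(-r-n[1]*(z-c[2]))/n[0]
        t=(x0-c[0])/d[0] if False else ((z+ r*n[1])-c[2])/d[2]
        out.append((x0,c[1]+t*d[1]))
    return np.array(out)
E
python3 - <<'E'
from h import *
np.set_printoptions(precision=1,suppress=True)
S=lambda x,y:(180+x/3,200+y/3)
print(rollx_scene([S(225,345),S(325,352),S(425,358)]))
E
```

```text
[[633.3   1.7]
 [633.8  66.2]
 [633.4 130.1]]
```

The roll is now centred at about (633.5, 66), parallel to the strip, and the body is nearing the rail. I'll back off, lift until the body clears the rail top, and push on with the tips just above mid-height.

Emit:
apply_moves(commands=[[3, -1.0, 0, 0, 0], [3, -1.0, 0, 0, 0], [3, 0, 0, -2.0, 0], [3, 0, 0, -2.0, 0], [3, 0, 0, 0, 0], [3, 0.5, 0, 0, 0], [3, 0.5, 0, 0, 0], [3, 0.5, 0, 0, 0], [3, 0.4, 0, 0, 0], [3, 0.2, 0, 0, 0], [3, 0.2, 0, 0, 0], [3, 0.2, 0, 0, 0]])

```text
time_s: 11.93
eef_pos: [576.9, 65.6, 85.0]
ee_rot: [-0.0, 1.0, 0.003, -0.0]
force: [-0.2, 0.3, -0.8]
grip_width: 0.355
```

```bash
python3 - <<'E'
from h import *
s=ctrl.sense();print(s["time_s"],s["eef_pos"],s["force"],s["grip_width"])
a=snap("side","d7",(130,100,390,300),3)
E
```

```text
11.9333 [576.85949781  65.55365509  84.97728125] [-0.21497611  0.33426597 -0.84200899] 0.35486504794278434
```

View pics/d7.png

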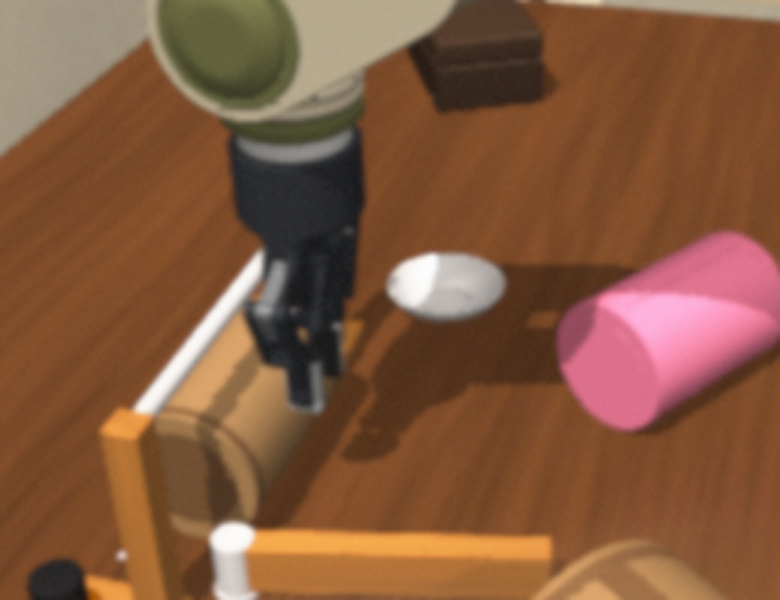

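Emit:
apply_moves(commands=[[3, 0.1, 0, 0, 0], [3, 0.1, 0, 0, 0], [3, 0.1, 0, 0, 0], [3, 0.1, 0, 0, 0], [3, 0.1, 0, 0, 0], [3, 0.1, 0, 0, 0], [3, 0.1, 0, 0, 0], [3, 0.1, 0, 0, 0], [3, 0.1, 0, 0, 0], [3, 0.1, 0, 0, 0], [3, 0.1, 0, 0, 0], [3, 0.1, 0, 0, 0]])

```text
time_s: 12.98
eef_pos: [588.9, 65.6, 85.3]
ee_rot: [0.0, 1.0, 0.003, -0.0]
force: [-0.4, -0.2, 0.4]
grip_width: 0.346
```

```bash
python3 - <<'E'
from h import *
s=ctrl.sense();print(s["time_s"],s["eef_pos"],s["force"],s["grip_width"])
a=snap("side","d8",(130,100,390,300),3);b=snap("scene","s8",(180,200,440,350),3)
E
```

```text
12.9833 [588.8667982   65.59995505  85.28659655] [-0.43693355 -0.18464394  0.36517144] 0.345978649160603
```

View pics/d8.png

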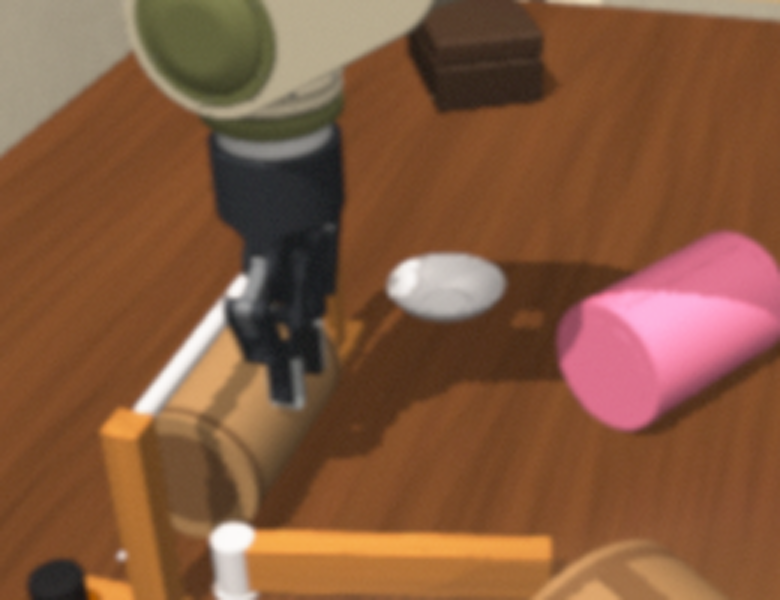

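View pics/s8.png

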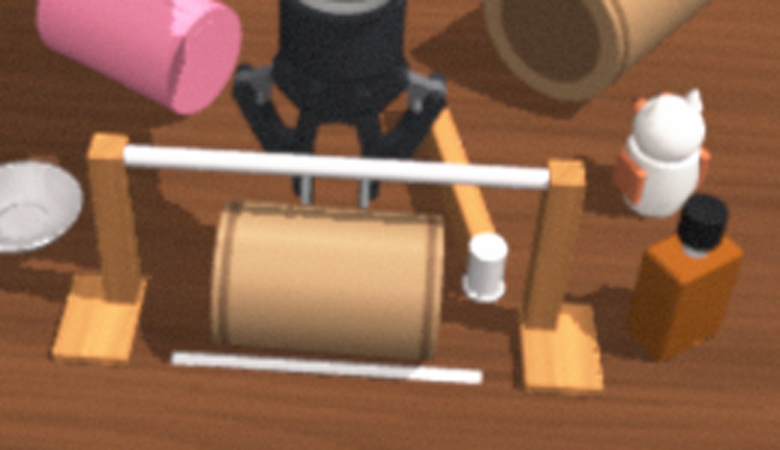

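Emit:
apply_moves(commands=[[3, 0.3, 0, 0, 0], [3, 0.35, 0, 0, 0], [3, 0.35, 0, 0, 0], [3, 0.3, 0, 0, 0], [3, -0.2, 0, 0, 0], [3, -0.5, 0, 0, 0], [3, -0.5, 0, 0, 0], [3, 0, 0, 0, 0], [3, 0, 0, 0, 0], [3, 0, 0, 0, 0]])

```text
time_s: 13.92
eef_pos: [590.0, 65.7, 85.6]
ee_rot: [-0.0, 1.0, 0.003, 0.0]
force: [-2.8, 0.9, 4.3]
grip_width: 0.351
```

```bash
python3 - <<'E'
from h import *
s=ctrl.sense();print(s["time_s"],s["eef_pos"],s["force"],s["grip_width"])
b=snap("scene","s9",(180,200,440,350),3)
E
```

```text
13.9167 [589.97631233  65.66233482  85.57469657] [-2.76645401  0.87274383  4.33626936] 0.35072107415739046
```

View pics/s9.png

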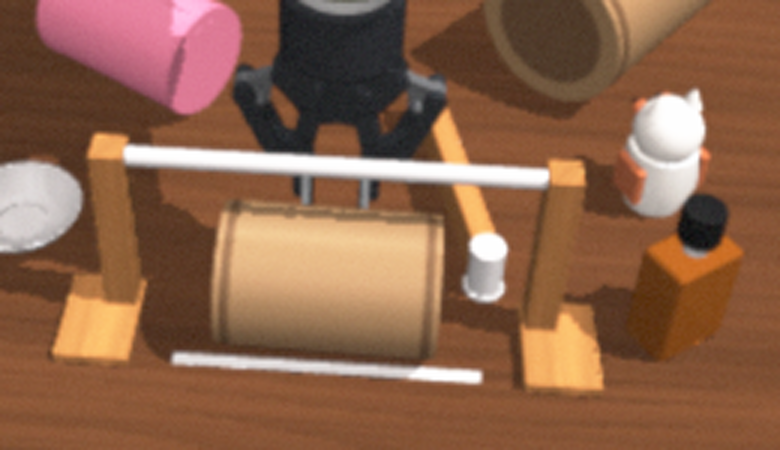

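The push met a force of (-2.8, 4.3) N, yet the roll in the picture hasn't moved from about 633. I'll check with a short creep.

Emit:
apply_moves(commands=[[3, 0.1, 0, 0, 0], [3, 0.1, 0, 0, 0], [3, 0.1, 0, 0, 0]])

```text
time_s: 14.22
eef_pos: [593.2, 65.6, 86.6]
ee_rot: [0.0, 1.0, 0.003, 0.0]
force: [-6.7, 0.7, 14.9]
grip_width: 0.349
```

Emit:
apply_moves(commands=[[3, 0.1, 0, 0, 0], [3, 0.1, 0, 0, 0], [3, 0.1, 0, 0, 0]])

```text
time_s: 14.47
eef_pos: [596.5, 65.5, 87.6]
ee_rot: [0.0, 1.0, 0.003, 0.001]
force: [-10.9, -0.6, 23.0]
grip_width: 0.348
```

```bash
python3 - <<'E'
from h import *
s=ctrl.sense();print(s["time_s"],s["eef_pos"],s["force"],s["grip_width"])
b=snap("scene","s10",(180,200,440,350),3)
E
```

```text
14.4667 [596.52870124  65.49164093  87.63937795] [-10.94545383  -0.56733255  22.98829673] 0.3484876973182744
```

View pics/s10.png

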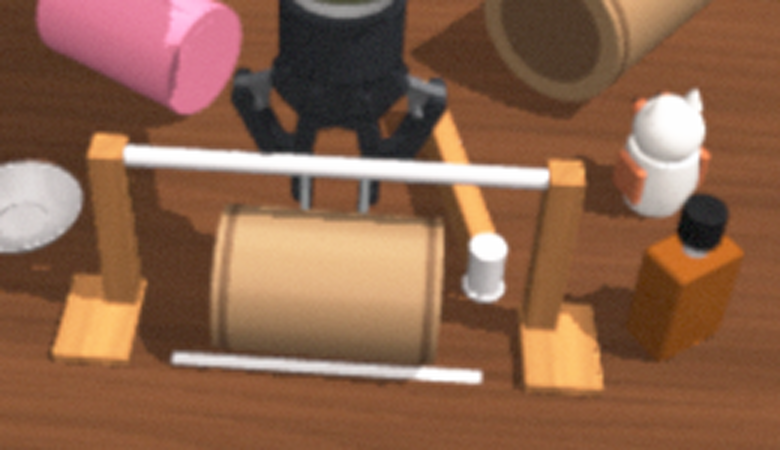

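Friction is high: the fingertips drag the roll without slipping (about 3 mm so far) and climb as they go. So I'll roll it by its top with light contact. First I'll finish this stroke forward and up, then cross over the rail and continue from its far side.

Emit:
apply_moves(commands=[[3, 0.15, 0, -0.2, 0], [3, 0.15, 0, -0.15, 0], [3, 0.15, 0, -0.1, 0], [3, 0.1, 0, -0.1, 0], [3, 0, 0, -0.5, 0], [6, 0, 0, -3.0, 0], [6, 0, 0, -3.5, 0], [6, 1.5, 0, -0.5, 0], [6, 3.0, 0, 0, 0], [6, 0, 0, 0, 0], [6, 0, 0, 0, 0]])

```text
time_s: 15.43
eef_pos: [646.6, 65.9, 164.9]
ee_rot: [-0.0, 1.0, 0.003, -0.001]
force: [0.1, 0.1, -0.1]
grip_width: 0.703
```

```bash
python3 - <<'E'
from h import *
s=ctrl.sense();print(s["time_s"],s["eef_pos"],s["force"],s["grip_width"])
b=snap("scene","s11",(180,200,440,350),3);a=snap("side","d11",(100,50,360,280),2.6)
E
```

```text
15.4333 [646.59819023  65.93993819 164.85973335] [ 0.10530221  0.10578675 -0.11486018] 0.7032465160442809
```

View pics/s11.png

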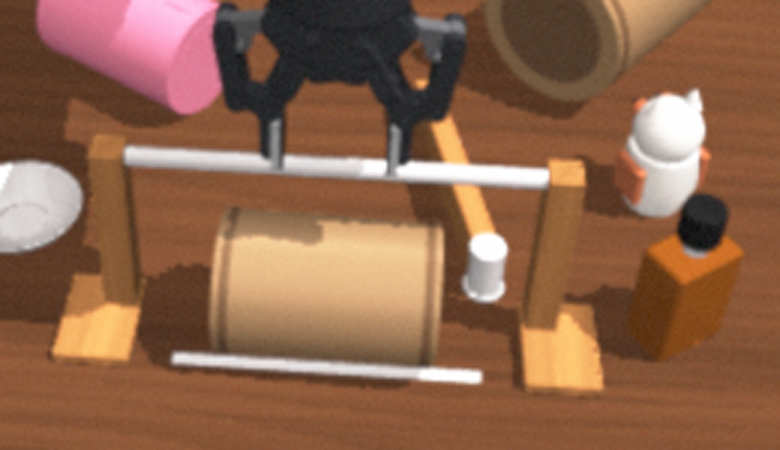

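View pics/d11.png

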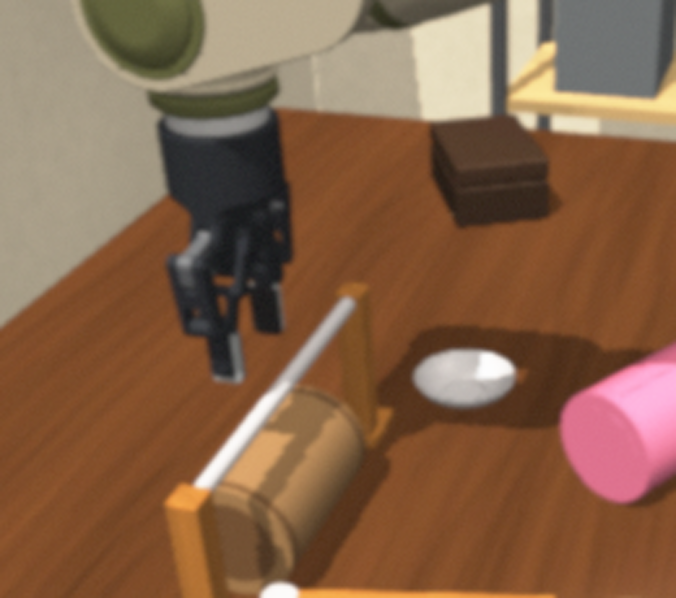

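Emit:
apply_moves(commands=[[6, 0, 0, 2.5, 0], [6, 0, 0, 2.5, 0], [6, 0, 0, 0.9, 0], [6, 0, 0, 0.15, 0], [6, 0, 0, 0.1, 0], [6, 0, 0, 0.1, 0], [6, 0, 0, 0.1, 0], [6, 0, 0, 0.1, 0]])

```text
time_s: 16.2
eef_pos: [646.7, 66.0, 102.3]
ee_rot: [0.0, 1.0, 0.003, 0.001]
force: [0.4, 0.9, -0.3]
grip_width: 0.703
```

```bash
python3 - <<'E'
from h import *
s=ctrl.sense();print(s["time_s"],s["eef_pos"],s["force"],s["grip_width"])
b=snap("side","d12",(100,80,360,280),3)
b=snap("scene","s12",(180,200,440,350),3)
E
```

```text
16.2 [646.68484527  65.95328284 102.34842891] [ 0.41158562  0.8992504  -0.25432358] 0.7027554060613908
```

View pics/d12.png

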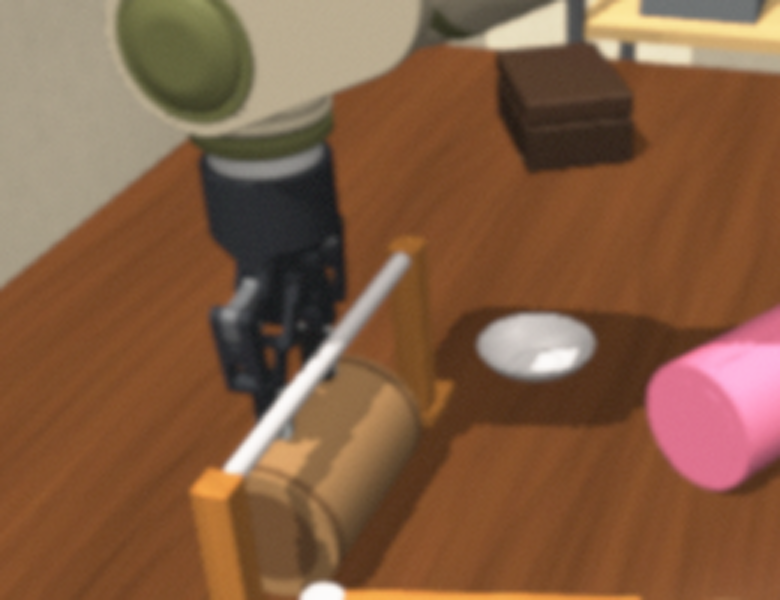

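View pics/s12.png

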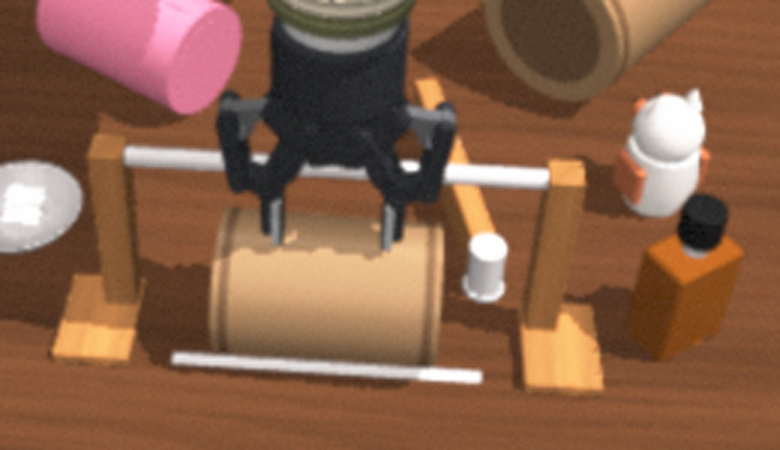

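Emit:
apply_moves(commands=[[6, 0, 0, 0.1, 0], [6, 0, 0, 0.1, 0], [6, 0, 0, 0.1, 0]])

```text
time_s: 16.55
eef_pos: [646.3, 66.0, 98.2]
ee_rot: [-0.0, 1.0, 0.003, 0.0]
force: [-0.2, 1.4, -0.1]
grip_width: 0.706
```

Emit:
apply_moves(commands=[[6, 0, 0, 0.1, 0], [6, 0, 0, 0, 0]])

```text
time_s: 16.72
eef_pos: [646.7, 65.9, 97.9]
ee_rot: [0.0, 1.0, 0.003, 0.001]
force: [-0.5, 0.3, 4.5]
grip_width: 0.704
```

Emit:
apply_moves(commands=[[6, 0.1, 0, 0, 0], [6, 0.15, 0, 0, 0], [6, 0.15, 0, 0, 0], [6, 0.15, 0, 0, 0], [6, 0.1, 0, 0, 0], [6, 0.05, 0, 0, 0]])

```text
time_s: 17.22
eef_pos: [653.8, 65.8, 97.8]
ee_rot: [0.0, 1.0, 0.003, 0.001]
force: [0.1, -0.7, 5.4]
grip_width: 0.7
```

```bash
python3 - <<'E'
from h import *
s=ctrl.sense();print(s["time_s"],s["eef_pos"],s["force"],s["grip_width"])
b=snap("scene","s13",(180,200,440,350),3)
E
```

```text
17.2167 [653.81812821  65.82477967  97.82697271] [ 0.07014497 -0.69556033  5.448231  ] 0.700359643970792
```

View pics/s13.png

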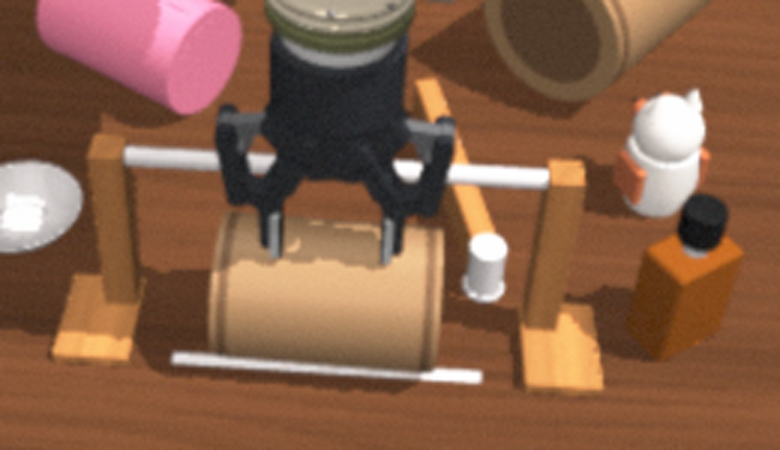

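Top-rolling works, with steady contact at 5 N. I'll repeat strokes.

Emit:
apply_moves(commands=[[6, 0, 0, -0.4, 0], [6, -0.35, 0, 0, 0], [6, -0.35, 0, 0, 0], [6, 0, 0, 0.3, 0], [6, 0, 0, 0.1, 0], [6, 0.1, 0, 0, 0], [6, 0.15, 0, 0, 0], [6, 0.2, 0, 0, 0], [6, 0.2, 0, 0, 0], [6, 0.2, 0, 0, 0], [6, 0.2, 0, 0, 0], [6, 0.1, 0, 0, 0]])

```text
time_s: 18.27
eef_pos: [658.3, 65.8, 97.9]
ee_rot: [0.0, 1.0, 0.003, 0.001]
force: [0.0, -0.3, 5.9]
grip_width: 0.705
```

```bash
python3 - <<'E'
from h import *
s=ctrl.sense();print(s["time_s"],s["eef_pos"],s["force"],s["grip_width"])
b=snap("scene","s14",(180,200,440,350),3)
E
```

```text
18.2667 [658.30141608  65.80884021  97.85002734] [ 0.0448608  -0.30676615  5.94604832] 0.7048832443122094
```

View pics/s14.png

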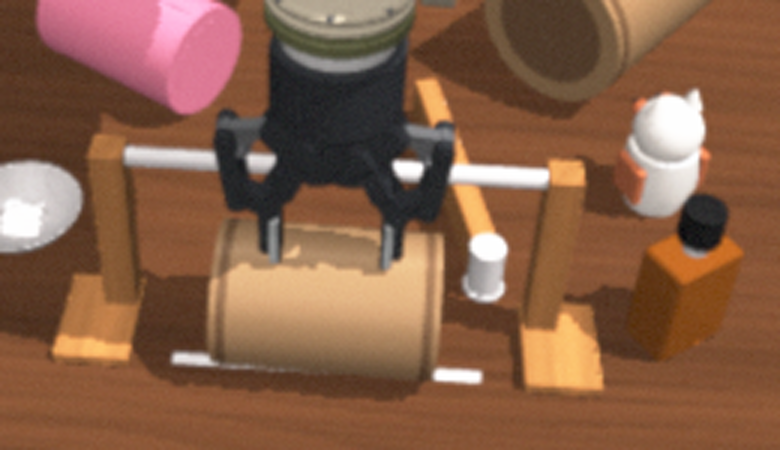

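```bash
python3 - <<'E'
from h import *
np.set_printoptions(precision=1,suppress=True)
S=lambda x,y:(180+x/3,200+y/3)
print(rollx_scene([S(225,362),S(325,372),S(425,379)]))
for x in (640,650,660,668):
    # predicted silhouette row at y=66
    print(x, [round(float((proj("scene",(x+46*np.cos(a),66,46+46*np.sin(a)))[1]-200)*3),1) for a in (-0.6,-0.7,-0.8,-0.9)])
E
```

```text
[[646.8   3.4]
 [649.5  67.1]
 [649.8 130. ]]
640 [359.6, 359.8, 359.2, 358.0]
650 [372.4, 372.5, 371.9, 370.5]
660 [385.5, 385.5, 384.8, 383.4]
668 [396.1, 396.1, 395.3, 393.8]
```

Emit:
apply_moves(commands=[[6, 0, 0, -0.4, 0], [6, -0.6, 0, 0, 0], [6, -0.6, 0, 0, 0], [6, 0, 0, 0.3, 0], [6, 0, 0, 0.1, 0], [6, 0.1, 0, 0, 0], [6, 0.2, 0, 0, 0], [6, 0.2, 0, 0, 0], [6, 0.2, 0, 0, 0], [6, 0.2, 0, 0, 0], [6, 0.2, 0, 0, 0], [6, 0.2, 0, 0, 0]])

```text
time_s: 19.32
eef_pos: [659.3, 65.9, 97.9]
ee_rot: [0.0, 1.0, 0.003, 0.001]
force: [-0.5, -0.8, 5.3]
grip_width: 0.702
```

Emit:
apply_moves(commands=[[6, 0.2, 0, 0, 0], [6, 0.2, 0, 0, 0], [6, 0.2, 0, 0, 0], [6, 0.2, 0, 0, 0], [6, 0.1, 0, 0, 0], [6, 0, 0, 0, 0]])

```text
time_s: 19.82
eef_pos: [668.4, 65.7, 97.9]
ee_rot: [0.0, 1.0, 0.003, 0.001]
force: [-0.4, -1.3, 5.7]
grip_width: 0.705
```

```bash
python3 - <<'E'
from h import *
s=ctrl.sense();print(s["time_s"],s["eef_pos"],s["force"],s["grip_width"])
b=snap("scene","s15",(180,200,440,350),3)
E
```

```text
19.8167 [668.36589427  65.68863044  97.8953957 ] [-0.40800822 -1.31909227  5.72436673] 0.7054520938649641
```

View pics/s15.png

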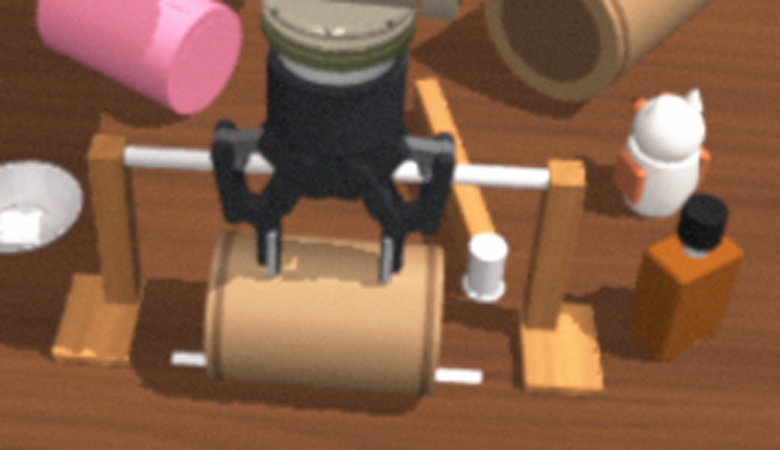

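```bash
python3 - <<'E'
from h import *
np.set_printoptions(precision=1,suppress=True)
S=lambda x,y:(180+x/3,200+y/3)
im=cv2.imread("pics/s15.png")
# bottom edge: brightness/hue gradient per column
for cx in (240,280,320,360,400):
    col=cv2.GaussianBlur(im,(7,7),0)[350:410,cx].astype(float).sum(1); g=np.diff(col); k=np.argmin(g); print(cx,350+k,g[k], rollx_scene([S(cx,350+k+.5)]))
E
```

```text
240 380 -8.0 [[660.2  14.6]]
280 368 -8.0 [[649.   38.6]]
320 379 -9.0 [[655.5  64.3]]
360 387 -9.0 [[659.6  89.5]]
400 387 -8.0 [[657.6 114.4]]
```

Emit:
apply_moves(commands=[[6, 0, 0, -0.4, 0], [6, -0.6, 0, 0, 0], [6, -1.0, 0, 0, 0], [6, 0, 0, 0.3, 0], [6, 0, 0, 0.1, 0], [6, 0.1, 0, 0, 0], [6, 0.15, 0, 0, 0], [6, 0.15, 0, 0, 0], [6, 0.15, 0, 0, 0], [6, 0.15, 0, 0, 0], [6, 0.15, 0, 0, 0], [6, 0.15, 0, 0, 0]])

```text
time_s: 20.87
eef_pos: [662.5, 66.0, 97.9]
ee_rot: [0.0, 1.0, 0.003, 0.001]
force: [-0.3, 0.5, 6.2]
grip_width: 0.704
```

Emit:
apply_moves(commands=[[6, 0.1, 0, 0, 0], [6, 0.1, 0, 0, 0], [6, 0.1, 0, 0, 0], [6, 0.1, 0, 0, 0], [6, 0.05, 0, 0, 0], [6, 0, 0, 0, 0]])

```text
time_s: 21.37
eef_pos: [667.0, 65.9, 97.9]
ee_rot: [0.0, 1.0, 0.003, 0.001]
force: [-0.0, -0.4, 6.2]
grip_width: 0.705
```

```bash
python3 - <<'E'
from h import *
np.set_printoptions(precision=1,suppress=True)
S=lambda x,y:(180+x/3,200+y/3)
s=ctrl.sense();print(s["time_s"],s["eef_pos"],s["force"],s["grip_width"])
im=snap("scene","s16",(180,200,440,350),3)
for cx in (240,280,320,360,400):
    col=cv2.GaussianBlur(im,(7,7),0)[360:415,cx].astype(float).sum(1); g=np.diff(col); k=np.argmin(g); print(cx,360+k,g[k], rollx_scene([S(cx,360+k+.5)]))
E
```

```text
21.3667 [667.   65.9  97.9] [-0.  -0.4  6.2] 0.7046060464529135
240 387 -10.0 [[665.5  15.2]]
280 392 -10.0 [[667.3  40.3]]
320 395 -9.0 [[667.5  65.1]]
360 399 -9.0 [[668.5  89.9]]
400 381 -8.0 [[653.  114.3]]
```

View pics/s16.png

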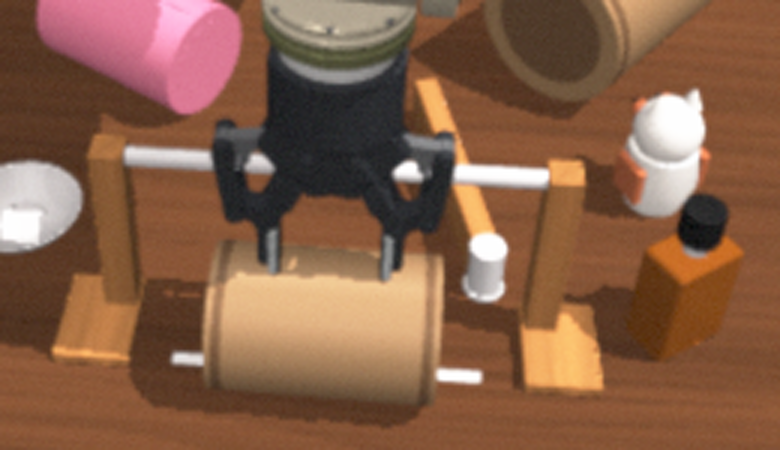

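Emit:
apply_moves(commands=[[6, 0, 0, -0.1, 0], [6, 0, 0, -0.3, 0], [6, 0, 0, -2.0, 0], [6, 0, 0, -4.0, 0], [6, 0, 0, -4.0, 0], [6, 0, 0, -4.0, 0], [6, -3.0, 0, -2.0, 0], [6, -3.0, 0, 0, 0], [6, 0, 0, 0, 0], [6, 0, 0, 0, 0]])

```text
time_s: 22.25
eef_pos: [605.4, 65.9, 261.6]
ee_rot: [-0.0, 1.0, 0.003, -0.0]
force: [-0.3, -0.4, 0.4]
grip_width: 0.703
```

```bash
python3 - <<'E'
from h import *
s=ctrl.sense();print(s["time_s"],s["eef_pos"],s["force"],s["grip_width"])
np.save("pics/T17.npy",ctrl.camera_info("wrist")["camera_from_world"])
snap("wrist","w17");snap("scene","s17",(180,200,440,350),3);snap("side","d17",(60,100,360,330),2.5)
E
```

```text
22.25 [605.44154728  65.85950273 261.56755388] [-0.29071083 -0.35717096  0.3502222 ] 0.7032131865778306
```

View pics/w17.png

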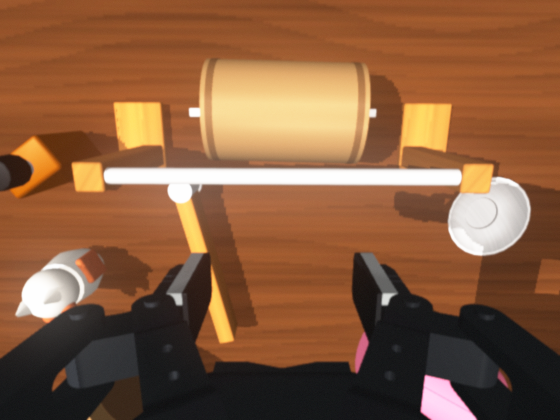

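View pics/s17.png

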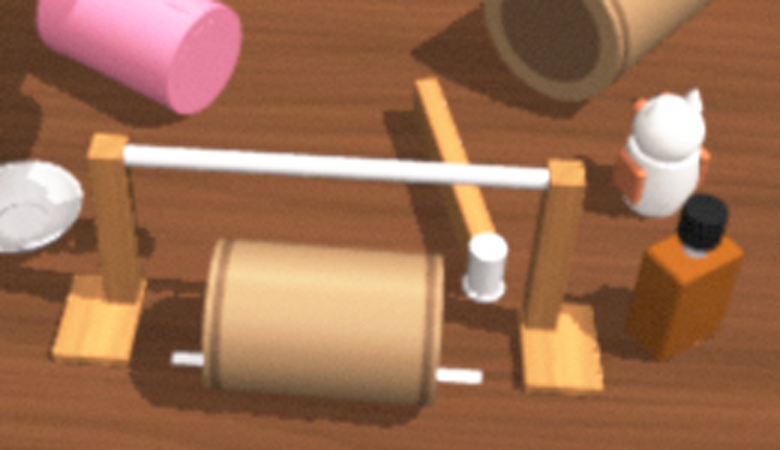

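View pics/d17.png

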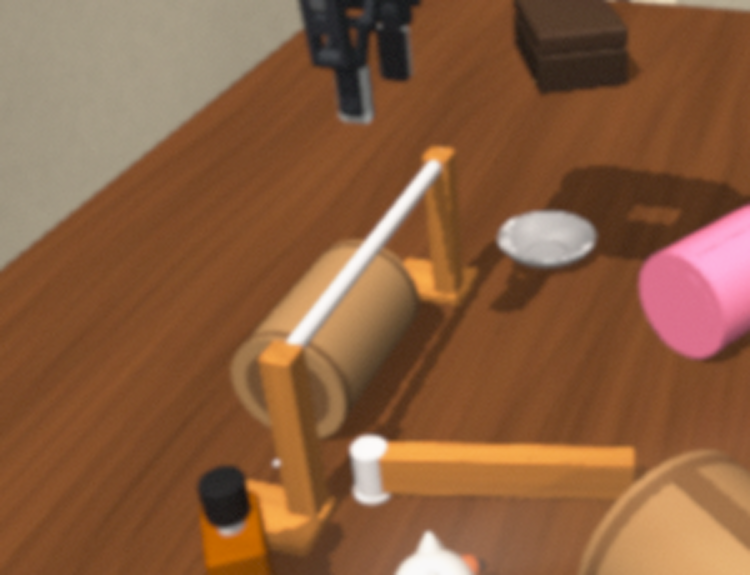

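```bash
python3 - <<'E'
import cv2
im=cv2.imread("pics/w17_full.png"); cv2.imwrite("pics/cw17.png",cv2.resize(im[45:205,160:410],None,fx=3.2,fy=3.2,interpolation=cv2.INTER_CUBIC))
E
```

```text
(no output)
```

View pics/cw17.png

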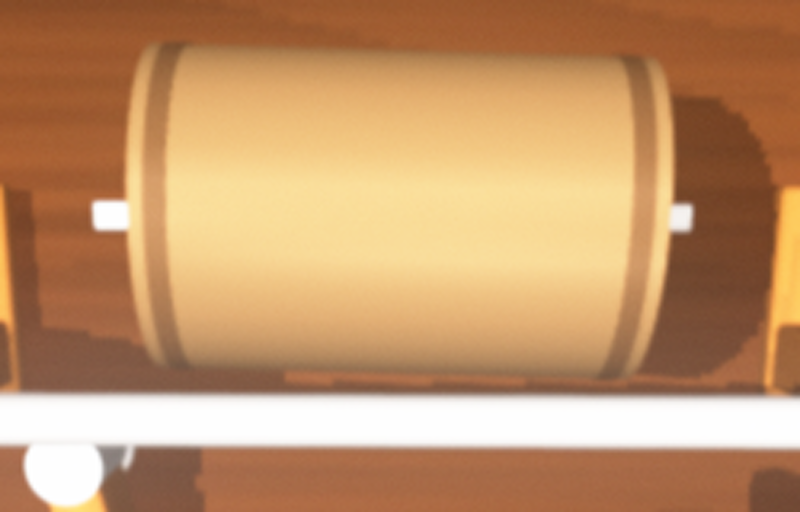

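```bash
python3 - <<'E'
from h import *
np.set_printoptions(precision=2,suppress=True)
W=lambda x,y:(160+x/3.2,45+y/3.2)
c,_=ray("wrist",280,200)
sa=onz("wrist",*W(92,215.5),0);sb=onz("wrist",*W(692,217.5),0);print("strip",sa,sb,(sa+sb)/2)
def axis(xc):
    yt=44+(xc-185)*13/440; yb=366+(xc-190)*12/410
    l,r=ray("wrist",*W(xc,yt))[1],ray("wrist",*W(xc,yb))[1]
    b=l/np.linalg.norm(l)+r/np.linalg.norm(r);return c+b*(46-c[2])/b[2]
for x in (190,400,600):print(axis(x))
a,b=axis(190),axis(600);d=a-b;print("roll yaw",np.arctan2(-d[0],d[1]));d=sa-sb;print("strip yaw",np.arctan2(-d[0],d[1]))
print("ends", onz("wrist",*W(127,195),92),onz("wrist",*W(675,180),92))
print("keeper tip", onz("wrist",217,342,39),onz("wrist",233,338,39),"hinge",onz("wrist",180,191,40))
for x in (665,668): print(proj("scene",(x,65,92)))
E
```

```text
strip [671.35 165.18   0.  ] [671.88 -35.57   0.  ] [671.62  64.8    0.  ]
[673.12 124.54  46.  ]
[671.7   62.61  46.  ]
[670.45   3.46  46.  ]
roll yaw -0.022068769250219476
strip yaw 0.0026185678668644483
ends [676.91 132.63  92.  ] [681.39  -6.69  92.  ]
keeper tip [415.75 138.83  39.  ] [421.17 120.22  39.  ] hinge [594.1  168.83  40.  ]
[288.77 288.68]
[288.67 289.91]
```

```bash
python3 - <<'E'
from h import *
np.set_printoptions(precision=1,suppress=True)
print("owl base",onz("scene",400,270,0),onz("scene",388,262,20),onz("scene",413,262,20),"wrist",onz("wrist",100,262,60),onz("wrist",45,290,90))
print("owl side view base", onz("side",236,368,0),onz("side",253,350,20))
S=lambda x,y:(140+x/2.6,150+y/2.6)
print("big near end",[onz("scene",*S(x,y),z) for x,y,z in [(600,215,5),(525,140,65),(648,150,65),(575,90,130)]])
E
```

```text
owl base [503.8 306.8   0. ] [501.5 277.2  20. ] [496.8 332.8  20. ] wrist [524.3 249.3  60. ] [508.9 288.3  90. ]
owl side view base [489.4 305.    0. ] [469.4 281.8  20. ]
big near end [array([383.7, 252.8,   5. ]), array([352.2, 177.5,  65. ]), array([357.9, 291.3,  65. ]), array([362.6, 215.1, 130. ])]
```

The crop shows the strip showing at both ends, at (110,215) and (682,217), with the roll centred over it. The errors are about 0 mm in x, 2 mm in y and 0.025 rad in yaw. Next I'll shut the keeper with closed fingers.

Emit:
apply_moves(commands=[[0, -2.8, -3.0, 0, 0], [0, -2.8, -3.0, 0, 0], [0, -2.8, -3.3, 0, 0], [0, -2.7, -3.3, 0, 0], [0, 0, 0, 3.5, 0], [0, 0, 0, 3.5, 0], [0, 0, 0, 3.5, 0], [0, 0, 0, 3.5, 0], [0, 0, 0, 0, 0], [0, 0, 0, 0, 0]])

```text
time_s: 23.23
eef_pos: [496.5, 189.1, 120.7]
ee_rot: [0.0, 1.0, 0.003, -0.001]
force: [0.8, -0.3, 0.4]
grip_width: -0.002
```

```bash
python3 - <<'E'
from h import *
s=ctrl.sense();print(s["time_s"],s["eef_pos"],s["force"],s["grip_width"])
snap("side","d18",(60,100,360,330),2.5)
E
```

```text
23.2333 [496.49272248 189.083675   120.72842259] [ 0.8479754  -0.33276399  0.38845543] -0.0016876692128102836
```

View pics/d18.png

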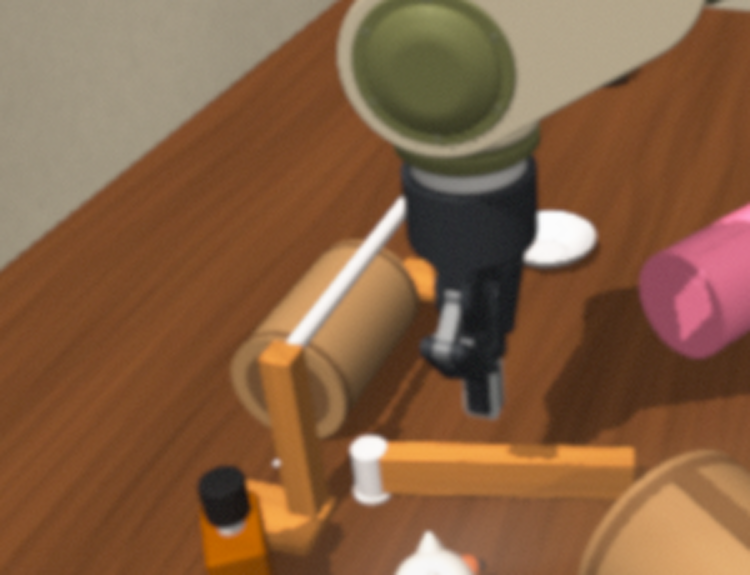

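Emit:
apply_moves(commands=[[0, 0, 0, 3.5, 0], [0, 0, 0, 3.5, 0], [0, 0, 0, 2.2, 0], [0, 0, 0, 0, 0], [0, 0, 0.5, 0, 0], [0, 0, 0.5, 0, 0], [0, 0, 0.5, 0, 0], [0, 0, 0.5, 0, 0]])

```text
time_s: 23.95
eef_pos: [497.5, 168.6, 31.1]
ee_rot: [-0.0, 1.0, 0.003, 0.002]
force: [0.3, 1.0, -0.4]
grip_width: -0.002
```

```bash
python3 - <<'E'
from h import *
s=ctrl.sense();print(s["time_s"],s["eef_pos"],s["force"],s["grip_width"])
snap("side","d19",(60,100,360,330),2.5)
E
```

```text
23.95 [497.47656912 168.59223567  31.12899784] [ 0.32644995  0.95853911 -0.4194532 ] -0.0015514660006573427
```

View pics/d19.png

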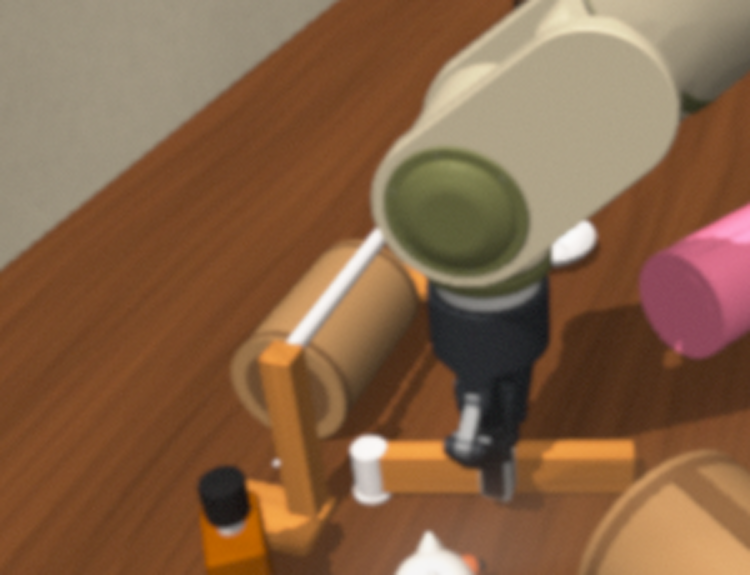

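Emit:
apply_moves(commands=[[0, 0, 0.6, 0, 0], [0, 0, 0.6, 0, 0], [0, 0.1, 0.6, 0, 0], [0, 0.1, 0.6, 0, 0], [0, 0.1, 0.6, 0, 0], [0, 0.3, 0.6, 0, 0], [0, 0.3, 0.6, 0, 0], [0, 0.3, 0.5, 0, 0], [0, 0.3, 0.5, 0, 0], [0, 0.4, 0.4, 0, 0], [0, 0.4, 0.4, 0, 0], [0, 0.4, 0.4, 0, 0]])

```text
time_s: 25.0
eef_pos: [524.1, 104.9, 29.3]
ee_rot: [-0.0, 1.0, 0.003, -0.0]
force: [-0.6, -0.6, 0.2]
grip_width: -0.001
```

```bash
python3 - <<'E'
from h import *
s=ctrl.sense();print(s["time_s"],s["eef_pos"],s["force"],s["grip_width"])
a=snap("side","d20",(60,100,360,330),2);b=snap("scene","s20",(180,200,440,350),2.3)
cv2.imwrite("pics/c20.png",np.vstack([a[100:],cv2.copyMakeBorder(b,0,0,0,2,0)[:, :600]]) if b.shape[1]+2==600 else b)
E
```

```text
25.0 [524.11806282 104.88059767  29.26352206] [-0.55992198 -0.57684808  0.2412884 ] -0.0010144391072109092
```

View pics/c20.png

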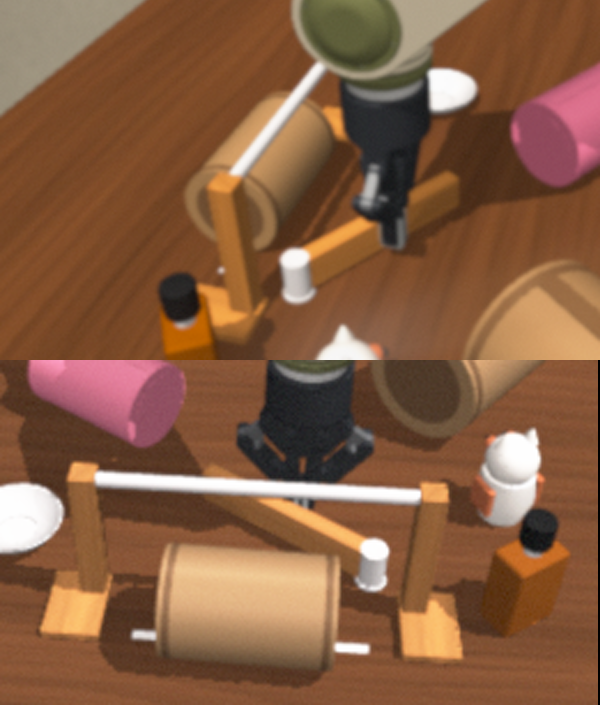

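The keeper is swinging shut, about half-way, and the roll hasn't been disturbed. I'll continue.

Emit:
apply_moves(commands=[[0, 0.4, 0.5, 0, 0], [0, 0.4, 0.5, 0, 0], [0, 0.5, 0.3, 0, 0], [0, 0.5, 0.3, 0, 0], [0, 0.5, 0.3, 0, 0], [0, 0.5, 0.3, 0, 0], [0, 0.4, 0.2, 0, 0], [0, 0.4, 0.2, 0, 0], [0, 0.3, 0.1, 0, 0]])

```text
time_s: 25.85
eef_pos: [563.3, 78.2, 29.3]
ee_rot: [0.0, 1.0, 0.003, 0.0]
force: [-0.3, 1.0, -0.5]
grip_width: 0.001
```

Emit:
apply_moves(commands=[[0, 0.2, 0, 0, 0], [0, 0.1, 0, 0, 0], [0, 0.1, 0, 0, 0]])

```text
time_s: 26.1
eef_pos: [566.9, 78.5, 29.2]
ee_rot: [0.0, 1.0, 0.003, -0.0]
force: [-0.3, -0.2, 0.4]
grip_width: 0.001
```

```bash
python3 - <<'E'
from h import *
s=ctrl.sense();print(s["time_s"],s["eef_pos"],s["force"],s["grip_width"])
a=snap("side","d21",(60,100,360,330),2);b=snap("scene","s21",(180,200,440,350),2.3)
cv2.imwrite("pics/c21.png",np.vstack([a[100:],cv2.copyMakeBorder(b,0,0,0,2,0)]))
E
```

```text
26.1 [566.86286913  78.52215542  29.24860109] [-0.3374798  -0.15385695  0.4078542 ] 0.0010883265022009541
```

View pics/c21.png

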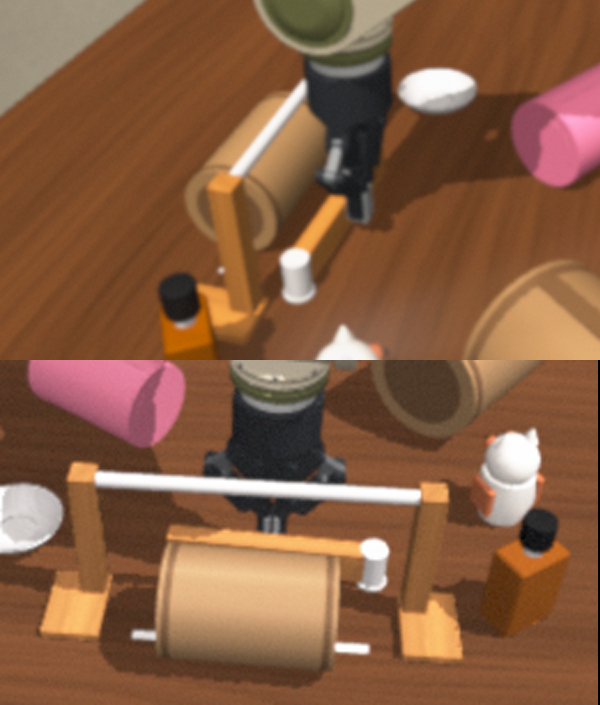

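Emit:
apply_moves(commands=[[0, 0.1, 0, 0, 0], [0, 0.1, 0, 0, 0], [0, 0.1, 0, 0, 0], [0, 0, 0, 0, 0]])

```text
time_s: 26.53
eef_pos: [570.0, 78.5, 29.3]
ee_rot: [-0.0, 1.0, 0.003, 0.0]
force: [0.1, -0.2, -0.3]
grip_width: 0.001
```

Emit:
apply_moves(commands=[[0, 0.1, 0, 0, 0], [0, 0.1, 0, 0, 0], [0, 0, 0, 0, 0]])

```text
time_s: 26.78
eef_pos: [571.9, 78.5, 29.3]
ee_rot: [-0.0, 1.0, 0.003, -0.0]
force: [-0.9, -0.5, 0.5]
grip_width: 0.002
```

Emit:
apply_moves(commands=[[0, 0.1, 0, 0, 0], [0, 0.05, 0, 0, 0], [0, 0, 0, 0, 0]])

```text
time_s: 27.03
eef_pos: [572.0, 78.5, 29.2]
ee_rot: [0.0, 1.0, 0.003, -0.002]
force: [-9.4, -0.7, 5.7]
grip_width: 0.001
```

```bash
python3 - <<'E'
from h import *
s=ctrl.sense();print(s["time_s"],s["eef_pos"],s["force"])
b=snap("scene","s22",(180,200,440,350),3);b=snap("side","d22",(100,120,360,320),3)
print(proj("side",(625,65,135)),proj("scene",(592,-15,39)))
E
```

```text
27.0333 [572.01916939  78.51164248  29.20308892] [-9.42494827 -0.72584922  5.70536084]
[207.86095213 198.04626509] [251.2057061  277.56179121]
```

View pics/s22.png

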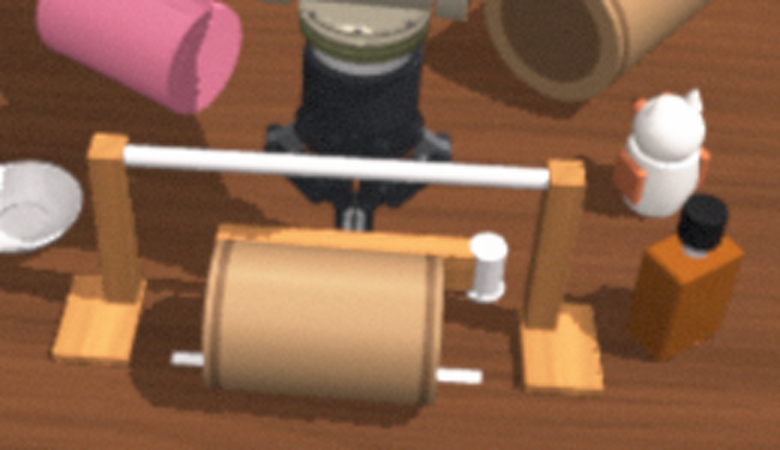

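View pics/d22.png

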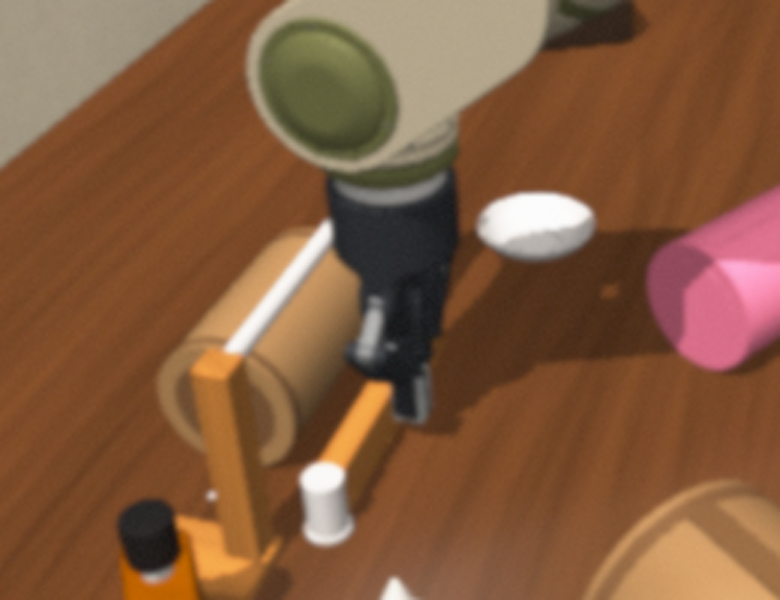

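At TCP x=572 the force jumped to 9 N, which fits the shut stop, and the bar tip at (252,277) matches the prediction (251,278). I'll back off and check from above.

Emit:
apply_moves(commands=[[0, -0.3, 0, 0, 0], [0, -1.0, 0, 0, 0], [0, -2.0, 0, 0, 0], [0, -1.0, 0, -2.5, 0], [0, 0, 0, -4.0, 0], [0, 0, 0, -4.0, 0], [0, 0, 0, -4.0, 0], [0, 1.0, 0, -4.0, 0], [0, 2.0, 0, -4.0, 0], [0, 3.0, 0.5, 0, 0], [0, 0, 0, 0, 0], [0, 0, 0, 0, 0]])

```text
time_s: 28.13
eef_pos: [589.6, 73.4, 251.1]
ee_rot: [-0.0, 1.0, 0.003, 0.0]
force: [-0.3, 1.0, -1.2]
grip_width: 0.001
```

```bash
python3 - <<'E'
from h import *
s=ctrl.sense();print(s["time_s"],s["eef_pos"],s["force"])
im=snap("wrist","w23");cv2.imwrite("pics/cw23.png",cv2.resize(im[:230,80:500],None,fx=1.9,fy=1.9,interpolation=cv2.INTER_CUBIC))
snap("scene","s23",(140,150,440,350),2.6)
E
```

```text
28.1333 [589.59391384  73.43456597 251.13025948] [-0.26502309  0.95259059 -1.24570273]
```

View pics/cw23.png

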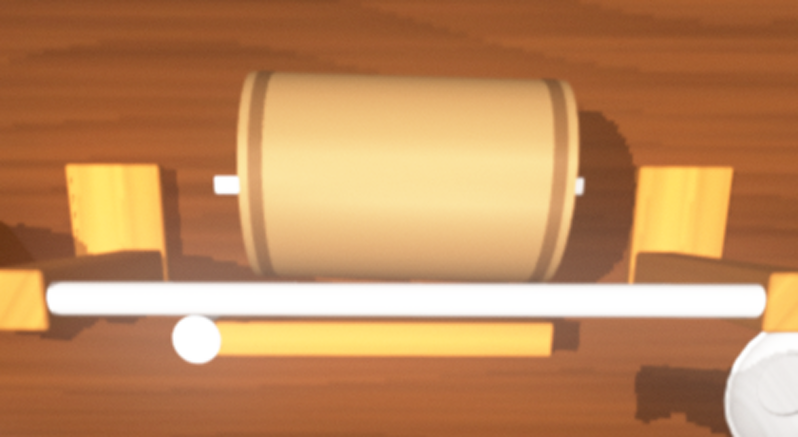

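View pics/s23.png

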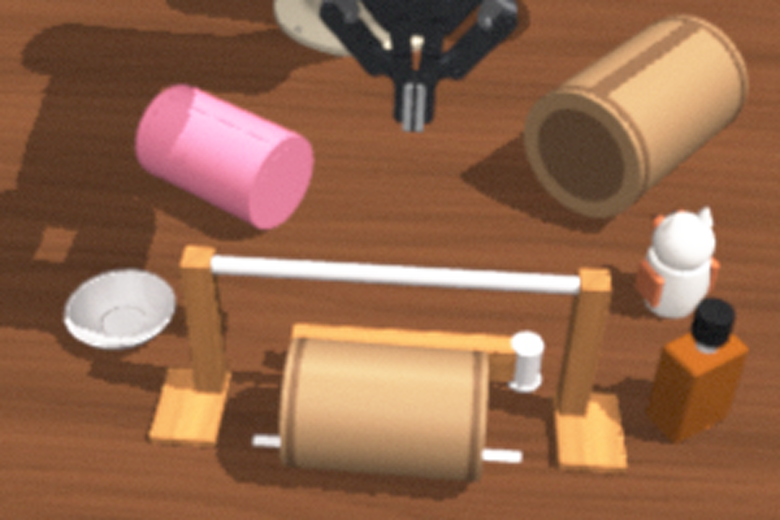

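```bash
python3 - <<'E'
from rig import ctrl
print(ctrl.finish_job())
E
```

```text
the job is handed in; nothing more can be done
None
```

The watch roll is parked on the metal strip and the keeper arm is shut behind it. I handed the job in at 28 s with the robot touching nothing.

**How it went:**
- I pushed the small tan roll sideways by its end face to centre and straighten it. Then I pushed it forward with spread fingertips until the gripper's body was close to the rail.
- The moves allow no tilt, so I lifted the gripper over the rail. A push just above mid-height jammed on friction; the force rose to about 25 N and the roll only crept forward.
- I finished by rolling it from the top in short light strokes of about 5 N on the far side of the rail. It was never grasped or lifted.
- I then swung the keeper with closed fingers until it met a hard stop at 9 N.

**Last checks:**
- **Roll position:** it was about 0 mm off the strip across and 2 mm off along it, with an end of the strip showing at each side. I measured this before closing the keeper, and the final pictures show no change.
- **Roll angle:** it is not perfectly parallel, about 0.02–0.025 rad (1.4°) off. I left it rather than risk disturbing it.
- **Keeper:** it lies parallel to the rail, and its tip is where the shut position predicts.
- **Flask, owl and dish:** they stand where they were.
- **Disagreement:** the scene and wrist cameras differ by about 3 mm on absolute x. I judged the placing from the roll relative to the strip in the wrist view.

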